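Load the slide store through its pin-release drawer

ROBOT

A 6-joint arm with a two-finger parallel gripper is mounted at the origin on a cart in front of the work surface, level with it; the furniture and walls round the work are solid. World frame = base frame: x ahead of the robot, y to its left, z up, the work surface at z = 0. Lengths are in m, angles in rad, forces in N, time in s.
With the tool pointing down it reaches from about 0.25 to 0.85 m from the base axis. Payload 12.5 kg.
Tool frame: the origin (TCP) lies midway between the tips of the shut fingers; the grasp point (between the pads) lies 19 mm behind it; z points along the fingers, y is the line along which they close (so a half turn about z gives the same grasp; the last joint's range is limited). The gripper opens to 93 mm and grips with 3 to 60 N. Pads are 15 mm wide; open, the fingers measure 128 mm over their backs; the gripper's body (75 mm by 188 mm) begins 65 mm behind the grasp point.
Start: joints at [1.258, 0.351, 1.652, -0, 1.139, -0.085], TCP at [0.124, 0.536, 0.188] pointing down, gripper open.
Joint ranges: [-2.75, 2.75], [-0.79, 2.1], [0.01, 2.65], [-1.57, 4.71], [0.07, 3.14], [-2.87, 2.87]. Speed limits (rad/s): [2.22, 2.22, 2.79, 3.14, 3.14, 3.14].

INTERFACE

Orientations are given as a rotation vector (axis times angle).
In Python, from rig import robot, eyes, order gives the robot as it stands.
- The arm moves only by the shell command python3 -m crank 'ROWS' [FORCE]. ROWS is JSON, one flat list of numbers, 7 for each row, row after row: the opening, from 0 (shut) to 1 (fully open), then the shift along the tool's x, y, z in cm, then the turn, a rotation vector about the tool's x, y, z in degrees. In form: [grip, tx, ty, tz, wx, wy, wz, grip, tx, ty, tz, wx, wy, wz, ...]. A call has 1 to 5 rows; each row is the pose to reach, as a shift and turn from the pose commanded when the call began, along the tool's axes at that moment; what a row does not reach only later rows make up. A row lasts 1/10 s, in which the tool goes at most 50 mm and 8.59 degrees, less where a joint would pass 70% of its speed; a pose out of reach is approached as far as the arm can. A call with a gripper value outside its range is refused whole. The fingers move at their own pace and stop on an object; FORCE is the grip in N (left out, the last holds). Time passes only in rows, so rows that repeat a pose let the fingers close. It gives the time, the measured TCP pose, the force, the opening and the grip force at its end, in the units of the state.
- robot.get_obs(): the state, without advancing time (a new reading comes with each control period).
- eyes.camera(name): name is "scene" or "top"; returns the picture (480x640x3 uint8, blue, green, red); there is no depth.
- eyes.get_calibration(name): a dict with "intrinsics" (3x3 intrinsics, pixels), "position" and "attitude" of the camera in the world. Camera axes: x right, y down, z forward; pixel columns grow to the right and rows downward; lengths in m; the calibration is good to about 2 mm. A picture is of the moment at which its call begins. get_calibration takes no time and is no camera call.
- order.job_done(): hands the job in; it is judged then, once.
The state is a dict: "time_s": time; "joint_pos": joint angles; "joint_vel": joint speeds; "tau": joint torques, N m; "eef_pos": TCP position; "eef_rot": TCP orientation; "contact_force": force on the tool from outside, world axes, zero at the start; "torque": the same for the moment, N m; "width": opening from 0.0 (shut) to 1.0 (fully open); "grip_force": force on a finger pad.
Only numpy, scipy, OpenCV 4.12 (cv2) and the standard library are available. Lean on these libraries where they do the work, as an engineer would, in place of code of your own. Each camera call takes 0.05 s, during which the arm holds its last target. There are 200 camera calls.

TASK

The slide store's drawer has no handle and a spring latch inside holds it shut: take the release pin from its stand, push it straight down through the small access hole in the cabinet's top until the drawer springs out, and put the pin back upright in its stand, all the way down. Then gather every slide case lying on the bench into one square column inside the marked outline on the drawer's floor, cases lying flat (either face up) and parallel to the outline, and push the drawer home until it latches and stays shut. Leave the other things on the bench where they are.

Things in the scene. Friction and masses are not known exactly. Their poses are not given: they have to be found in the camera images.
- cabinet: white sheet-metal slide store fixed to the bench, 160 (x) x 150 (y) x 114 mm high; origin at the centre of its underside; its own -x is the front, out of which the drawer slides (the drawer adds 22 mm in front when shut). The front is open above the drawer's front panel: clear opening 138 mm wide, underside of the roof 106 mm above the bench. Place and yaw vary; the front looks roughly to the robot's left
- access_hole (a point): centre of the access hole, at the upper face of the small square steel plate on the roof (114 mm above the bench), 14 mm in diameter, vertical, the only hole there. Straight below it, 39 mm under this point, is the hidden latch's round push pad (22 mm across). The pad is sprung: about 3 N to start it, 6 N at the end of its 10 mm travel; the drawer is released once it is 6 to 7 mm down (tip of the pin 46 mm below this point) and the pad comes back up by itself
- drawer (a joint): drawer opening in m: 0 latched shut, 0.14 fully out, -0.006 the hard stop behind the latched place. A spring drives it out (4 N when shut, 1 N when out, damped: about 2 s to run out). To shut it, push it in against the spring, then over the latch (about 10 to 15 N in all) past 0 nearly to the hard stop and let go: the latch clicks at about 0 and holds; if it did not catch, the drawer comes out again
- drawer_pad (a point): moves with the drawer: the centre of the marked outline, on the upper face of the drawer's floor (12 mm above the bench); axes as the cabinet's. The outline (dark thin lines, inner size 92 mm along the drawer's x, 58 mm across) is to hold the column; the floor is 116 mm (x) by 124 mm, flat, 5 mm thick, without lips at its sides; when fully out it lies 88 mm in front of the cabinet's front edge
- drawer_front (a point): moves with the drawer: centre of the round black rubber push pad (36 mm across, 4 mm proud) on the drawer's front panel, 50 mm above the bench; own -x points out of the drawer, push along +x. The panel is 148 mm wide, its top edge 76 mm above the bench
- pin_stand: grey plastic block fixed to the bench, 56 x 56 x 66 mm; origin at the centre of its underside; a vertical through hole of 12 mm in its middle holds the release pin
- stand_hole (a point): centre of the stand's hole at its upper face, 66 mm above the bench
- release_pin: release pin, loose, 50 g, 107 mm long, standing upright in the stand at the start: steel shank of 7 mm diameter and 62 mm length below, black square handle 18 x 18 x 45 mm above (from 62 to 107 mm above the tip), faces along its own x and y. Origin at the lower tip of the shank, z towards the handle. In the stand the handle's shoulder rests on the block's upper face and the tip is 4 mm above the bench
- case_0: closed flat slide case of white plastic with a grey seam, 80 (x) x 46 (y) x 20 mm high, 70 to 140 g, loose; origin at the centre of its underside (the face opposite the paper label, z towards the label). Three or four such cases (all alike) lie on the bench to the left of the drawer; absent ones read None from the start
- case_1: closed flat slide case of white plastic with a grey seam, 80 (x) x 46 (y) x 20 mm high, 70 to 140 g, loose; origin at the centre of its underside (the face opposite the paper label, z towards the label). Three or four such cases (all alike) lie on the bench to the left of the drawer; absent ones read None from the start
- case_2: closed flat slide case of white plastic with a grey seam, 80 (x) x 46 (y) x 20 mm high, 70 to 140 g, loose; origin at the centre of its underside (the face opposite the paper label, z towards the label). Three or four such cases (all alike) lie on the bench to the left of the drawer; absent ones read None from the start
- case_3: closed flat slide case of white plastic with a grey seam, 80 (x) x 46 (y) x 20 mm high, 70 to 140 g, loose; origin at the centre of its underside (the face opposite the paper label, z towards the label). Three or four such cases (all alike) lie on the bench to the left of the drawer; absent ones read None from the start
- carton_small: small folding carton, 34 x 79 x 46 mm, bystander; origin at the centre of its underside
- forceps: steel forceps lying flat, 23 x 133 x 11 mm, bystander; origin at the centre of its underside
- cup_discard: small clear beaker, 70 x 73 x 64 mm, bystander; origin at the centre of its underside
- vial_4: small clear bottle with white screw cap, 57 mm across, 101 mm high, bystander; origin at the centre of its underside
- reagent_vial_1: small cream bottle with red cap, 30 mm across, 76 mm high, bystander; origin at the centre of its underside
Not all that is in view belongs to the job. Leave any purple look-alike of the case_3 alone. Leave any green look-alike of the case_0 alone.

How it is judged:
On the way, in this order (a step that is already met when the one before it is completed fails the run):
1. with the pin's tip down the access hole (more than 30 mm below the roof), the drawer comes off its latch and starts out (z of release_pin in the frame of access_hole below -0.03 m and horizontal distance between release_pin and access_hole below 0.01 m and value of joint drawer above 0.01 m), for 0.05 s.
2. with the drawer out, all cases present stand in one square column inside the outline (value of joint drawer above 0.11 m and x of case_0 in the frame of drawer_pad between -0.01 and 0.01 m and y of case_0 in the frame of drawer_pad between -0.01 and 0.01 m and z of case_0 in the frame of drawer_pad between -0.004 and 0.09 m and angle between the z axis of each of case_0, case_1, case_2, case_3 and the z axis of drawer_pad, either way round below 0.06 rad and angle between the x axis of each of case_0, case_1, case_2, case_3 and the x axis of drawer_pad, either way round below 0.14 rad and horizontal distance between case_0 and case_1 below 0.012 m and horizontal distance between each of case_0, case_1 and case_2 below 0.012 m and horizontal distance between each of case_0, case_1, case_2 and case_3 below 0.012 m and x of case_1 in the frame of drawer_pad between -0.01 and 0.01 m and y of case_1 in the frame of drawer_pad between -0.01 and 0.01 m and z of case_1 in the frame of drawer_pad between -0.004 and 0.09 m and x of case_2 in the frame of drawer_pad between -0.01 and 0.01 m and y of case_2 in the frame of drawer_pad between -0.01 and 0.01 m and z of case_2 in the frame of drawer_pad between -0.004 and 0.09 m and x of case_3 in the frame of drawer_pad between -0.01 and 0.01 m and y of case_3 in the frame of drawer_pad between -0.01 and 0.01 m and z of case_3 in the frame of drawer_pad between -0.004 and 0.09 m), for 0.2 s.
At the end, for the whole second after the job is handed in: drawer latched shut (opening under 5 mm); every case present flat in one column in it, within 10 mm of the outline's centre along each axis, 12 mm of the other cases' centres and 0.14 rad of parallel; pin upright in its stand, tip at least 55 mm down; all at rest (value of joint drawer below 0.005 m and x of case_0 in the frame of drawer_pad between -0.01 and 0.01 m and y of case_0 in the frame of drawer_pad between -0.01 and 0.01 m and z of case_0 in the frame of drawer_pad between -0.004 and 0.09 m and angle between the z axis of each of case_0, case_1, case_2, case_3 and the z axis of drawer_pad, either way round below 0.06 rad and angle between the x axis of each of case_0, case_1, case_2, case_3 and the x axis of drawer_pad, either way round below 0.14 rad and horizontal distance between case_0 and case_1 below 0.012 m and horizontal distance between each of case_0, case_1 and case_2 below 0.012 m and horizontal distance between each of case_0, case_1, case_2 and case_3 below 0.012 m and x of case_1 in the frame of drawer_pad between -0.01 and 0.01 m and y of case_1 in the frame of drawer_pad between -0.01 and 0.01 m and z of case_1 in the frame of drawer_pad between -0.004 and 0.09 m and x of case_2 in the frame of drawer_pad between -0.01 and 0.01 m and y of case_2 in the frame of drawer_pad between -0.01 and 0.01 m and z of case_2 in the frame of drawer_pad between -0.004 and 0.09 m and x of case_3 in the frame of drawer_pad between -0.01 and 0.01 m and y of case_3 in the frame of drawer_pad between -0.01 and 0.01 m and z of case_3 in the frame of drawer_pad between -0.004 and 0.09 m and horizontal distance between release_pin and stand_hole below 0.008 m and z of release_pin in the frame of stand_hole below -0.055 m and angle between release_pin's own z axis and vertical below 0.12 rad and linear speed of each of case_0, case_1, case_2, case_3 below 0.02 m/s); the robot touches nothing.
It fails at once if carton_small is knocked aside or over (more than 50 mm) (distance of carton_small from where it was at the start of the episode above 0.05 m).
It fails at once if forceps is knocked aside or over (more than 50 mm) (distance of forceps from where it was at the start of the episode above 0.05 m).
It fails at once if cup_discard is knocked aside or over (more than 50 mm) (distance of cup_discard from where it was at the start of the episode above 0.05 m).
It fails at once if vial_4 is knocked aside or over (more than 50 mm) (distance of vial_4 from where it was at the start of the episode above 0.05 m).
It fails at once if reagent_vial_1 is knocked aside or over (more than 50 mm) (distance of reagent_vial_1 from where it was at the start of the episode above 0.05 m).
Of case_0, case_1, case_2, case_3 only 3 to 4 are there at a start; the rules pass over those that are not, and their reading is None.
At some moment in a run one of case_0, case_1, case_2, case_3 may be knocked a few centimetres aside while the robot is not near it.
It also fails if it takes over 210 s, if anything falls off the work surface, if the arm or the gripper's body presses on something with over 40 N, if the wrist force passes 120 N, or if a joint passes its speed limit or range.

## Working session

There is one attempt and no reset: what is moved stays moved. The work goes in short steps, Python scripts to look and compute and a shell command to move; the robot and the scene stay as the last step left them, time stands still between calls to the robot, and variables do not carry over. Pictures are saved under pics/ and viewed, at most 14 in all, crops included, and the job is handed in when it is done.

```bash
ls; mkdir -p pics
python3 - <<'E'
from rig import robot,eyes
import cv2
o=robot.get_obs();print({k:(v if isinstance(v,float) else [round(float(a),3) for a in __import__('numpy').atleast_1d(v)]) for k,v in o.items()})
for n in("scene","top"):
    cv2.imwrite(f"pics/{n}0.png",eyes.camera(n));print(eyes.get_calibration(n))
E
```

```text
pics
{'time_s': 0.0, 'joint_pos': [1.258, 0.351, 1.652, -0.0, 1.139, -0.085], 'joint_vel': [0.002, -0.0, 0.004, 0.001, 0.001, -0.002], 'tau': [-0.0, -49.731, -28.526, 0.07, 0.026, -0.0], 'eef_pos': [0.124, 0.535, 0.188], 'eef_rot': [-0.357, -3.121, 0.002], 'contact_force': [0.479, 0.891, -0.412], 'torque': [0.003, 0.017, 0.001], 'grip_force': 0.0, 'width': 0.997114843799793}
{'intrinsics': array([[459.97077764,   0.        , 319.6365705 ],
       [  0.        , 459.97077764, 236.1778077 ],
       [  0.        ,   0.        ,   1.        ]]), 'position': array([-0.60129502, -0.60755708,  0.90372573]), 'attitude': array([-1.89777159,  1.00308189, -0.58931063])}
{'intrinsics': array([[451.1376618 ,   0.        , 322.72861498],
       [  0.        , 451.1376618 , 242.1429316 ],
       [  0.        ,   0.        ,   1.        ]]), 'position': array([0.42146307, 0.13638916, 1.3804072 ]), 'attitude': array([-2.19207138,  2.16208772, -0.11247965])}
```

View pics/top0.png

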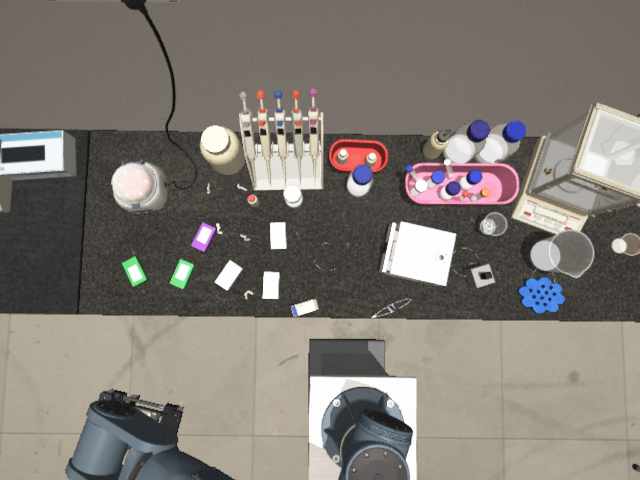

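View pics/scene0.png

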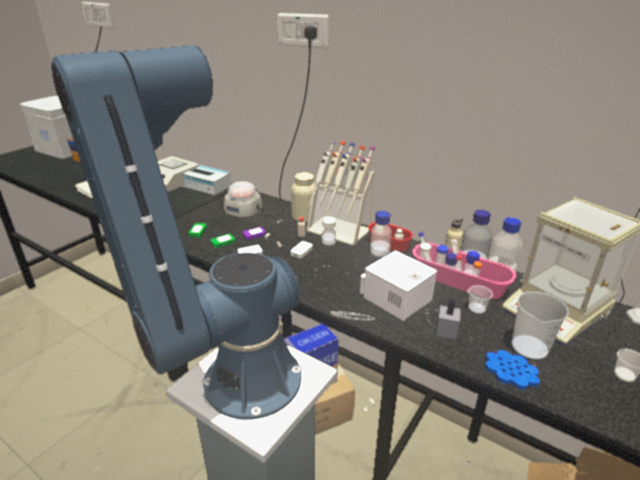

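Top view: white cases at about (278,236), (229,276) and (271,286). Look-alikes are purple (203,237), green (182,274) and green (134,271); the carton at (304,308) has a blue end. The cabinet is at (420,253) with its hole near (441,258), and the pin in its stand at (483,275). I'll measure these and check the choice in a crop.

```bash
cat > h.py <<'E'
import numpy as np, cv2
from scipy.spatial.transform import Rotation as R
from rig import robot,eyes,order
def ray(n,u,v):
    c=eyes.get_calibration(n);K=np.array(c["intrinsics"]);d=R.from_rotvec(c["attitude"]).as_matrix()@np.linalg.inv(K)@[u,v,1]
    return np.array(c["position"]),d
def plane(n,u,v,z):
    p,d=ray(n,u,v);return p+d*(z-p[2])/d[2]
def proj(n,P):
    c=eyes.get_calibration(n);q=np.array(c["intrinsics"])@(R.from_rotvec(c["attitude"]).as_matrix().T@(np.array(P)-c["position"]));return q[:2]/q[2]
def quad(n,mask,z):
    """min-area rectangle of each blob, on the plane z: centre, size, yaw of long side (deg)"""
    out=[]
    for c in cv2.findContours(mask,cv2.RETR_EXTERNAL,cv2.CHAIN_APPROX_NONE)[0]:
        if cv2.contourArea(c)<60: continue
        P=np.array([plane(n,*p[0],z)[:2]*1000 for p in c],np.float32)
        (x,y),(w,h),a=cv2.minAreaRect(P)
        if w<h: w,h,a=h,w,a+90
        out.append((c.reshape(-1,2).mean(0).round(),np.round([x,y,w,h,(a+90)%180-90],1)))
    return out
def to_tool(target,Rt=None):
    """shift in cm along tool axes (from measured pose) to reach target TCP"""
    o=robot.get_obs();return np.round(R.from_rotvec(o["eef_rot"]).inv().apply(np.array(target)-o["eef_pos"])*100,2)
E
python3 - <<'E'
from h import *
im=cv2.imread("pics/top0.png")
hsv=cv2.cvtColor(im,cv2.COLOR_BGR2HSV)
w=((hsv[...,1]<40)&(hsv[...,2]>150)).astype(np.uint8)*255
w[:, :215]=0;w[:,460:]=0;w[:215]=0;w[305:]=0
for z in(.02,.114):
    for r in quad("top",w,z):print(z,r)
g=((hsv[...,1]<40)&(hsv[...,2]>90)).astype(np.uint8)*255
m=np.zeros_like(g);m[255:295,465:500]=g[255:295,465:500]
for r in quad("top",m,.066):print('stand',r)
a=cv2.resize(im[210:320,120:320],None,fx=3,fy=3,interpolation=cv2.INTER_CUBIC)
b=cv2.resize(im[215:295,375:500],None,fx=4.8,fy=4.8,interpolation=cv2.INTER_CUBIC)[:,:600]
b=cv2.resize(im[215:300,375:500],None,fx=3,fy=3,interpolation=cv2.INTER_CUBIC)
o=np.zeros((600,600,3),np.uint8);o[:330]=a;o[335:335+255,:375]=b;cv2.imwrite("pics/crop1.png",o)
E
```

```text
0.02 (array([271., 285.]), array([420.3, 280. ,  81.4,  48.1,  -1.5]))
0.02 (array([228., 275.]), array([447.8, 408.2,  81.7,  48.7, -32.2]))
0.02 (array([278., 235.]), array([570.4, 261.2,  79.7,  48.4,   1.4]))
0.02 (array([418., 252.]), array([ 523.9, -166.3,  198.2,  164.8,   78. ]))
0.114 (array([271., 285.]), array([420.4, 270.1,  75.7,  44.8,  -1.5]))
0.114 (array([228., 275.]), array([446. , 389.4,  76.1,  45.3, -32.2]))
0.114 (array([278., 235.]), array([560.1, 252.6,  74.2,  45. ,   1.4]))
0.114 (array([418., 252.]), array([ 516.8, -145.4,  184.5,  153.5,   78. ]))
stand (array([483., 275.]), array([ 455.9, -342.2,   60.2,   59.7,   17.7]))
```

View pics/crop1.png

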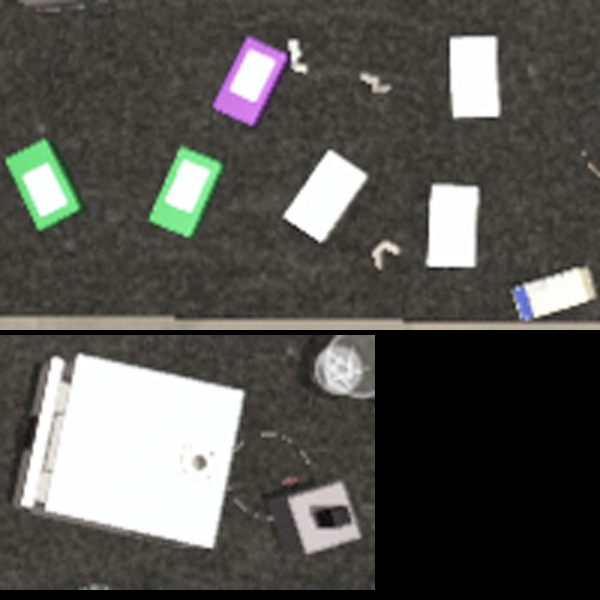

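Crop: the three white cases are confirmed and the look-alikes are coloured. The access hole is at about pixel (441.7,257.7), and the black pin handle's top at about (485,276). Next I'll measure the hole, handle, roof and stand exactly.

Run:
```python
from h import *
im=cv2.imread("pics/top0.png");g=cv2.cvtColor(im,cv2.COLOR_BGR2GRAY).astype(float)
# hole
s=np.clip(190-g[251:264,435:449],0,None);v,u=np.mgrid[251:264,435:449];s[g[251:264,435:449]>165]=0
hu,hv=(s*u).sum()/s.sum(),(s*v).sum()/s.sum();print('hole',hu,hv,plane("top",hu,hv,.114)*1000)
print(g[253:263,436:447].astype(int))
# roof corners from crop
cr=[(375+a/3,215+(b-335)/3) for a,b in((79,356),(243,390),(212,547),(46,510))]
P=np.array([plane("top",*c,.114)[:2] for c in cr])*1000;print(P.round(),P.mean(0))
for i in range(4):
    d=P[(i+1)%4]-P[i];print(np.hypot(*d),np.degrees(np.arctan2(d[1],d[0])))
# stand top and handle
d=(g<75)[262:290,472:495].astype(np.uint8)
hsv=cv2.cvtColor(im,cv2.COLOR_BGR2HSV)
print(g[264:288:1,468:497].astype(int))
sc=cv2.imread("pics/scene0.png")
cv2.imwrite("pics/sc1.png",cv2.resize(sc[230:350,340:500],None,fx=4,fy=4,interpolation=cv2.INTER_CUBIC))
```

```text
hole 441.68918918918916 257.0096525096525 [ 504.25144285 -209.686734    114.        ]
[[251 253 248 253 254 254 254 253 254 248 251]
 [249 253 254 253 249 247 249 253 254 204 235]
 [252 254 253 242 193 156 180 246 253 238 248]
 [252 254 252 218 167 128 115 196 251 253 253]
 [252 254 250 210 184 135 119 147 251 254 254]
 [253 254 250 214 182 141 121 162 251 253 253]
 [247 253 254 244 208 158 178 235 253 254 252]
 [232 251 254 254 245 232 248 253 254 254 253]
 [251 253 254 254 254 254 254 252 247 253 254]
 [254 253 252 253 252 253 254 249 227 252 254]]
[[ 602.  -96.]
 [ 572. -251.]
 [ 424. -220.]
 [ 456.  -65.]] [ 513.62243213 -157.96303993]
157.91333111123046 -100.9962018601822
151.2509738735767 168.10250753705262
158.53641663510757 78.21576133337061
149.08177723377437 -12.144349887165584
[[ 60 104  93  86  82  50  47  54  48  41  38  41  58  60  62  60  92  99
  133 159 166 115  68  62  69  73  69  72  72]
 [ 52  45  43  54  37  31  38  42  41  46  48  56  65  90 113 131 157 165
  197 204 205 151  83  60  69  70  76  79  71]
 [ 42  38  37  46  30  38  46  51  58  70  91 116 135 161 1
[... 1903 characters left out ...]
 60 166 203 207 205 206 206 208 204 205 203 205
  204 205 204 204 202 194 182 179 172  96  54]
 [ 58  59  60  62  60  62  58 124 195 207 206 207 207 206 206 208 208 204
  206 204 190 182 176 146 114  97  73  63  65]
 [ 54  57  61  61  64  58  61 108 191 208 207 208 208 207 206 206 206 190
  184 177 129 110  82  63  59  63  66  64  61]
 [ 50  61  60  61  64  60  60  63 167 204 206 206 207 206 190 184 175 137
  124  86  52  49  66  61  53  58  66  61  57]
 [ 54  60  62  63  57  60  61  63 122 197 198 188 178 174 135 106  72  64
   73  64  61  60  61  63  57  58  54  60  54]
 [ 72  62  62  61  66  66  65  66 107 166 155 126  93  67  58  58  60  53
   64  68  67  65  62  53  58  55  57  57  55]]
```

View pics/sc1.png

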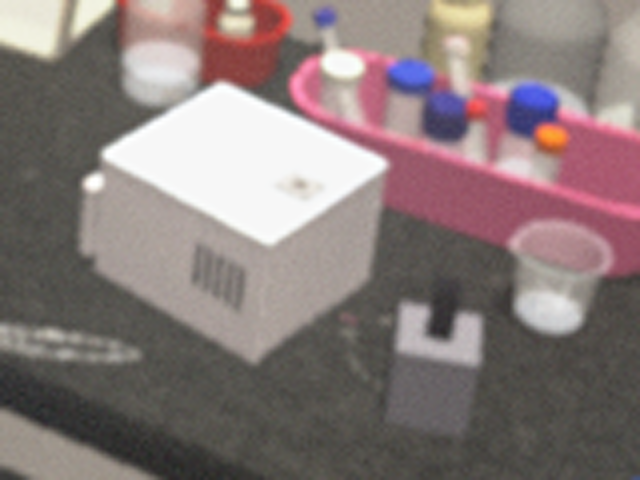

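The scene crop shows the hole's plate at crop (300,184), the pin's handle upright at (443,310), and the drawer shut. The first move is to a point above the stand.

```bash
cat >> h.py <<'E'
def plan(xyz,yaw):
    """tool shift cm + turn deg to reach TCP xyz (m), pointing down, tool y at angle yaw (deg, mod 180)"""
    o=robot.get_obs();R0=R.from_rotvec(o["eef_rot"]);best=None
    for k in(0,180):
        t=np.radians(yaw+k);y=np.array([np.cos(t),np.sin(t),0]);z=np.array([0,0,-1.]);
        T=R.from_matrix(np.c_[np.cross(y,z),y,z]);w=(R0.inv()*T).as_rotvec(degrees=True)
        if best is None or np.linalg.norm(w)<np.linalg.norm(best): best=w
    sh=R0.inv().apply(np.array(xyz)-o["eef_pos"])*100
    print("t",round(o["time_s"],1),"shift",sh.round(2),"turn",best.round(1),"F",np.round(o["contact_force"],1),"w",round(o["width"],3),"g",round(o["grip_force"],1),'q',np.round(o["joint_pos"],2),'p',np.round(np.array(o["eef_pos"])*1000,1))
E
python3 - <<'E'
from h import *
print(proj("top",(.4559,-.3422,.111)),proj("scene",(.4559,-.3422,.066)),proj("scene",(.4559,-.3422,.111)),proj("scene",(.504,-.2092,.114)))
plan((.456,-.342,.20),107.7)
E
```

```text
[488.53332484 274.86824885] [449.14270314 313.82438164] [451.49199637 301.18082895] [414.48449737 276.67119679]
t 0.1 shift [-52.15 -77.99  -1.16] turn [ -0.1  -0.  -30.7] F [ 0.8 -0.2 -0. ] w 1.0 g 0.0 q [ 1.26  0.35  1.65 -0.    1.14 -0.08] p [124.1 535.5 187.7]
```

```bash
python3 -m crank '[1,-52.15,-78,-2,0,0,-30.7,1,-52.15,-78,-2,0,0,-30.7,1,-52.15,-78,-2,0,0,-30.7,1,-52.15,-78,-2,0,0,-30.7,1,-52.15,-78,-2,0,0,-30.7]' 20; python3 -c "
from h import *
plan((.456,-.342,.20),107.7)"
```

```text
time_s: 0.6
eef_pos: [0.2116, 0.3032, 0.1933]
eef_rot: [0.488, -3.103, 0.0]
contact_force: [1.6, 1.1, 0.5]
width: 0.998
grip_force: 0.0
t 0.6 shift [ -3.44 -68.9   -0.66] turn [-0.  -0.   0.2] F [1.6 1.1 0.5] w 0.998 g 0.0 q [ 0.84  0.    2.07 -0.    1.07 -1.05] p [211.6 303.2 193.3]
```

```bash
python3 -m crank '[1,-3.4,-68.9,-0.7,0,0,0,1,-3.4,-68.9,-0.7,0,0,0,1,-3.4,-68.9,-0.7,0,0,0,1,-3.4,-68.9,-0.7,0,0,0,1,-3.4,-68.9,-0.7,0,0,0]' >/dev/null; python3 -c "
from h import *
plan((.456,-.342,.20),107.7)"
```

```text
t 1.1 shift [ -2.47 -44.48  -0.38] turn [-0.  0. -0.] F [ 1.4  2.  -0.4] w 1.006 g 0.0 q [ 0.09 -0.14  2.19  0.    1.09 -1.79] p [297.6  74.3 196.1]
```

```bash
python3 -m crank '[1,-2.2,-44,-0.7,0,0,0,1,-2.2,-44,-0.7,0,0,0,1,-2.2,-44,-0.7,0,0,0,1,-2.2,-44,-0.7,0,0,0,1,-2.2,-44,-0.7,0,0,0]' >/dev/null; python3 -c "
from h import *
plan((.456,-.342,.20),107.7)"
```

```text
t 1.6 shift [ -1.26 -19.47  -0.02] turn [ 0.   0.  -0.1] F [1.4 0.8 0.6] w 1.0 g 0.0 q [-0.51  0.09  1.96  0.    1.1  -2.38] p [ 385.1 -160.3  199.9]
```

```bash
python3 -m crank '[1,-1.3,-19.5,0,0,0,0,1,-1.3,-19.5,0,0,0,0,1,-1.3,-19.5,0,0,0,0,1,-1.3,-19.5,0,0,0,0,1,-1.3,-19.5,0,0,0,0]' >/dev/null; python3 -c "
from h import *
plan((.456,-.342,.076),107.7)
i=eyes.camera('top');j=eyes.camera('scene')
cv2.imwrite('pics/a.png',np.hstack([cv2.resize(i[215:315,400:530],None,fx=3,fy=3),cv2.resize(j[230:350,380:500],(300,300))]))"
```

```text
t 2.1 shift [ 0.06  0.2  12.27] turn [-0.  -0.  -0.2] F [-0.6  0.3 -0.2] w 1.003 g 0.0 q [-0.73  0.38  1.58 -0.    1.18 -2.6 ] p [ 457.2 -343.7  198.7]
```

View pics/a.png

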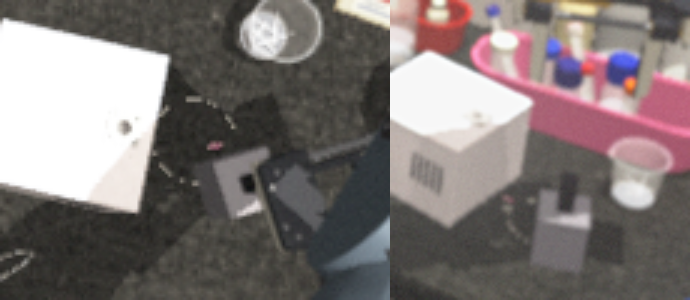

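The picture shows the gripper above the stand and the handle still upright between the finger lanes. Going down to grasp.

```bash
python3 -m crank '[1,0.06,0.2,4,0,0,0,1,0.06,0.2,8,0,0,0,1,0.06,0.2,11,0,0,0,1,0.06,0.2,12.3,0,0,0,1,0.06,0.2,12.3,0,0,0]' >/dev/null; python3 -c "
from h import *
plan((.456,-.342,.076),107.7)"
python3 -m crank '[0.1,0,0,0,0,0,0,0.1,0,0,0,0,0,0,0.1,0,0,0,0,0,0,0.1,0,0,0,0,0,0,0.1,0,0,0,0,0,0]' 25; python3 -c "
from h import *
plan((.456,-.342,.076),107.7)"
```

```text
t 2.7 shift [ 0.04 -0.53  0.01] turn [ 0.1 -0.1 -0. ] F [0.1 0.  0.9] w 0.996 g 0.0 q [-0.72  0.52  1.7   0.    0.92 -2.6 ] p [ 454.8 -336.8   76.1]
time_s: 3.2
eef_pos: [0.4555, -0.3382, 0.0773]
eef_rot: [-0.482, 3.104, -0.001]
contact_force: [-0.1, -0.6, 0.0]
width: 0.619
grip_force: 0.0
t 3.2 shift [ 0.07 -0.37  0.13] turn [-0.   0.  -0.1] F [-0.1 -0.6  0. ] w 0.619 g 0.0 q [-0.72  0.52  1.7   0.    0.92 -2.6 ] p [ 455.5 -338.2   77.3]
```

```bash
python3 -m crank '[0.4,0.05,-0.35,0,0,0,0,0.4,0.05,-0.35,0,0,0,0,0.1,0.05,-0.35,0,0,0,0,0.1,0.05,-0.35,0,0,0,0,0.1,0.05,-0.35,0,0,0,0]' 25 >/dev/null; python3 -m crank '[0.1,0,0,0,0,0,0,0.1,0,0,0,0,0,0,0.1,0,0,0,0,0,0,0.1,0,0,0,0,0,0,0.1,0,0,0,0,0,0]' 25;python3 -m crank '[0.1,0,0,0,0,0,0,0.1,0,0,0,0,0,0,0.1,0,0,0,0,0,0]' 25; python3 -c "
from h import *
plan((.456,-.342,.076),107.7)"
```

```text
time_s: 4.2
eef_pos: [0.456, -0.3415, 0.0769]
eef_rot: [0.482, -3.104, -0.0]
contact_force: [0.5, 0.5, -0.7]
width: 0.187
grip_force: 25.0
time_s: 4.5
eef_pos: [0.456, -0.3416, 0.0769]
eef_rot: [0.482, -3.104, -0.0]
contact_force: [-0.7, 0.3, 0.5]
width: 0.187
grip_force: 25.0
t 4.5 shift [ 0.01 -0.04  0.09] turn [ 0. -0. -0.] F [-0.7  0.3  0.5] w 0.187 g 25.0 q [-0.72  0.52  1.7  -0.    0.92 -2.6 ] p [ 456.  -341.6   76.9]
```

```bash
python3 -m crank '[0.1,0,0,-4,0,0,0,0.1,0,0,-8,0,0,0,0.1,0,0,-12,0,0,0,0.1,0,0,-13,0,0,0,0.1,0,0,-13,0,0,0]'|head -2; python3 -c "
from h import *
plan((.5042,-.2092,.205),107.7)"
```

```text
time_s: 5.0
eef_pos: [0.4565, -0.342, 0.2083]
t 5.0 shift [-8.57 11.21  0.31] turn [-0.1  0.1 -0. ] F [-0.   0.6 -1.2] w 0.19 g 25.0 q [-0.72  0.37  1.58 -0.    1.2  -2.6 ] p [ 456.5 -342.   208.3]
```

```bash
python3 -m crank '[0.1,-3,4,0,0,0,0,0.1,-6,8,0,0,0,0,0.1,-8.6,11.2,0.3,0,0,0,0.1,-8.6,11.2,0.3,0,0,0,0.1,-8.6,11.2,0.3,0,0,0]'>/dev/null;  python3 -m crank '[0.1,0,0,0,0,0,0,0.1,0,0,0,0,0,0]'|head -2;python3 -c "
from h import *
plan((.5042,-.2092,.205),107.7)
j=eyes.camera('scene')
cv2.imwrite('pics/b.png',cv2.resize(j[200:320,350:490],None,fx=5,fy=5,interpolation=cv2.INTER_CUBIC))"
```

```text
time_s: 5.7
eef_pos: [0.5035, -0.2098, 0.2034]
t 5.7 shift [-0.09  0.03 -0.16] turn [ 0.  -0.  -0.1] F [-0.1  0.1 -1.4] w 0.186 g 25.0 q [-0.48  0.33  1.65 -0.    1.17 -2.36] p [ 503.5 -209.8  203.4]
```

View pics/b.png

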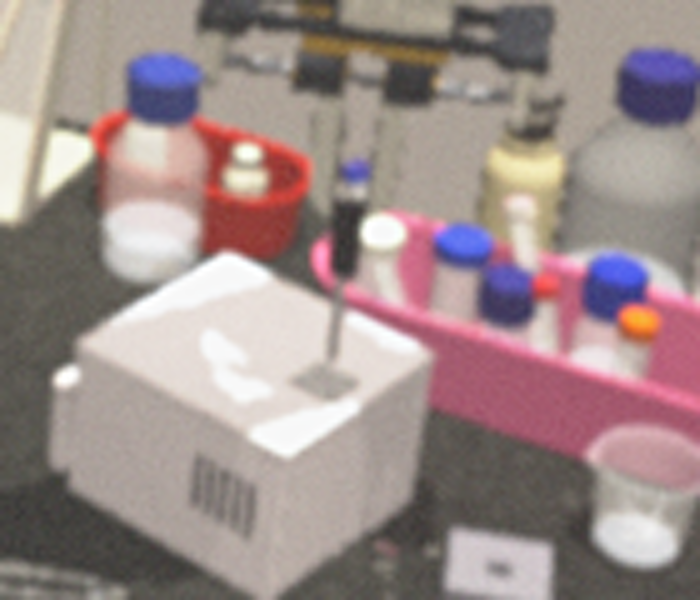

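The pin hangs upright, with its tip at crop (332,358), about 20 crop pixels above the plate centre at (325,381). I'll compare that with the projection.

```bash
python3 -c "
from h import *
for P in ((.5035,-.2098,.1305),(.5035,-.2098,.1925),(.5042,-.2092,.114)): print((proj('scene',P)-[350,200])*5)
j=eyes.camera('scene')
g=cv2.cvtColor(j,cv2.COLOR_BGR2GRAY).astype(int)
print(g[266:282,408:424])
plan((.5042,-.2092,.205),107.7)
"
```

```text
[326.00475336 361.28751735]
[337.59642622 273.1788683 ]
[322.55960929 383.19890438]
[[226 227 225 225 223 226 222 196 156 162 204 222 227 229 233 241]
 [226 226 225 226 225 225 222 192 158 164 212 224 224 225 223 229]
 [223 223 222 225 225 226 221 185 151 170 212 225 225 225 225 222]
 [224 227 222 224 224 226 220 185 148 167 216 223 226 224 225 222]
 [223 223 222 224 226 225 215 177 149 172 215 224 225 223 224 224]
 [226 222 222 224 222 223 211 182 166 190 219 227 225 223 225 224]
 [224 224 223 217 208 202 193 184 188 207 218 223 224 227 224 225]
 [222 218 214 203 188 179 177 181 195 208 218 224 223 225 224 223]
 [219 210 199 186 174 168 167 169 182 192 199 209 216 219 222 221]
 [199 182 178 174 168 169 167 168 168 175 175 183 195 206 216 224]
 [191 171 165 173 169 171 171 168 166 170 169 161 173 195 216 223]
 [207 190 176 172 170 174 171 170 170 172 172 170 178 202 219 226]
 [220 215 202 191 181 178 170 165 164 173 178 192 203 221 222 222]
 [223 222 217 216 202 194 182 169 165 179 204 226 229 228 221 211]
 [220 220 223 222 219 217 208 209 210 223 235 245 245 236 216 191]
 [220 222 228 231 232 234 236 246 248 248 248 250 249 235 201 170]]
t 5.8 shift [-0.07  0.02 -0.13] turn [ 0.  -0.  -0.1] F [-0.9  0.3 -0.3] w 0.187 g 25.0 q [-0.48  0.33  1.65 -0.    1.17 -2.36] p [ 503.6 -209.6  203.7]
```

The tip reads about 2 mm towards tool −x, so I'll shift +0.15 cm and lower with care.

```bash
python3 -m crank '[0.1,0.15,0,0,0,0,0,0.1,0.15,0,0.7,0,0,0,0.1,0.15,0,1.4,0,0,0,0.1,0.15,0,2,0,0,0,0.1,0.15,0,2.3,0,0,0]'; python3 -m crank '[0.1,0,0,0.2,0,0,0,0.1,0,0,0.4,0,0,0,0.1,0,0,0.6,0,0,0]'
```

```text
time_s: 6.3
eef_pos: [0.5022, -0.2091, 0.1799]
eef_rot: [0.482, -3.103, -0.001]
contact_force: [-0.3, -0.2, -0.8]
width: 0.185
grip_force: 25.0
time_s: 6.6
eef_pos: [0.5027, -0.2092, 0.1749]
eef_rot: [-0.482, 3.104, -0.0]
contact_force: [0.6, -0.3, -0.2]
width: 0.185
grip_force: 25.0
```

```bash
python3 -m crank '[0.1,0,0,0.8,0,0,0,0.1,0,0,1.6,0,0,0,0.1,0,0,2.2,0,0,0,0.1,0,0,2.6,0,0,0,0.1,0,0,2.9,0,0,0]'|sed -n 2,4p; python3 -m crank '[0.1,0,0,0.3,0,0,0,0.1,0,0,0.6,0,0,0,0.1,0,0,0.7,0,0,0,0.1,0,0,0.75,0,0,0,0.1,0,0,0.75,0,0,0]'|sed -n 2,4p; python3 -c "
from h import *
plan((.5042,-.2092,.139),107.7)
cv2.imwrite('pics/c.png',eyes.camera('top')[180:330,250:520].repeat(2,0).repeat(2,1))"
```

```text
eef_pos: [0.5027, -0.2093, 0.1458]
eef_rot: [-0.482, 3.104, -0.0]
contact_force: [-0.8, 0.7, 4.7]
eef_pos: [0.5027, -0.2093, 0.1386]
eef_rot: [-0.482, 3.104, -0.0]
contact_force: [-0.5, -0.4, 4.7]
t 7.6 shift [-0.15 -0.04 -0.04] turn [-0.   0.  -0.1] F [-0.5 -0.4  4.7] w 0.188 g 25.0 q [-0.48  0.4   1.72  0.    1.03 -2.36] p [ 502.7 -209.3  138.6]
```

View pics/c.png

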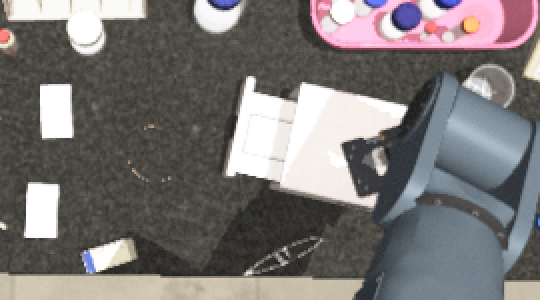

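The drawer is coming out: its front panel is at (240,130) in the picture, with the outline visible. The pin goes back to the stand.

```bash
python3 -m crank '[0.1,0,0,-2,0,0,0,0.1,0,0,-4,0,0,0,0.1,0,0,-6,0,0,0,0.1,0,0,-7.3,0,0,0,0.1,0,0,-7.3,0,0,0]'|sed -n 2,4p; python3 -c "
from h import *
plan((.456,-.3417,.205),107.7)"
```

```text
eef_pos: [0.5031, -0.2095, 0.2126]
eef_rot: [-0.482, 3.103, -0.002]
contact_force: [0.1, -0.1, -0.8]
t 8.2 shift [  8.5  -11.17   0.76] turn [-0.1  0.1 -0.1] F [ 0.1 -0.1 -0.8] w 0.186 g 25.0 q [-0.48  0.32  1.64 -0.    1.19 -2.36] p [ 503.1 -209.5  212.6]
```

```bash
python3 -m crank '[0.1,3,-4,0,0,0,0,0.1,6,-8,0,0,0,0,0.1,8.5,-11.2,0,0,0,0,0.1,8.5,-11.2,0.7,0,0,0,0.1,8.5,-11.2,0.7,0,0,0]'>/dev/null; python3 -m crank '[0.1,0,0,0,0,0,0,0.1,0,0,0,0,0,0]'>/dev/null; python3 -c "
from h import *
plan((.456,-.3417,.0785),107.7)"
```

```text
t 8.8 shift [ 0.03 -0.1  12.58] turn [ 0. -0.  0.] F [0.  0.4 0.3] w 0.187 g 25.0 q [-0.72  0.37  1.58  0.    1.19 -2.6 ] p [ 456.  -340.7  204.3]
```

```bash
python3 -m crank '[0.1,0,-0.05,3,0,0,0,0.1,0,-0.05,5.5,0,0,0,0.1,0,-0.05,6,0,0,0,0.1,0,-0.05,6.6,0,0,0,0.1,0,-0.05,7.2,0,0,0]'|sed -n 2,4p; python3 -m crank '[0.1,0,0,0.5,0,0,0,0.1,0,0,1,0,0,0]'|sed -n 2,4p;python3 -c "
from h import *
plan((.456,-.3417,.0785),107.7)"
```

```text
eef_pos: [0.4564, -0.3424, 0.1332]
eef_rot: [-0.483, 3.103, -0.002]
contact_force: [0.7, -0.4, 0.0]
eef_pos: [0.4559, -0.3424, 0.1226]
eef_rot: [-0.482, 3.104, -0.001]
contact_force: [0.3, -0.5, -0.4]
t 9.6 shift [-0.02  0.06  4.41] turn [-0.  0. -0.] F [ 0.3 -0.5 -0.4] w 0.186 g 25.0 q [-0.73  0.46  1.66 -0.    1.02 -2.6 ] p [ 455.9 -342.4  122.6]
```

It is in the hole with no force. I'll go the rest of the way down.

```bash
python3 -m crank '[0.1,0,0.03,1,0,0,0,0.1,0,0.05,2,0,0,0,0.1,0,0.05,3,0,0,0,0.1,0,0.05,4,0,0,0,0.1,0,0.05,4.4,0,0,0]'|sed -n 2,4p; python3 -m crank '[0.1,0,0,0.1,0,0,0,0.1,0,0,0.15,0,0,0,0.1,0,0,0.15,0,0,0]'|sed -n 2,4p;python3 -c "
from h import *
plan((.456,-.3417,.0769),107.7)"
```

```text
eef_pos: [0.4551, -0.3414, 0.077]
eef_rot: [0.482, -3.103, -0.002]
contact_force: [-0.2, -0.3, 0.0]
eef_pos: [0.4556, -0.3418, 0.0772]
eef_rot: [-0.482, 3.104, -0.001]
contact_force: [0.2, -0.7, -0.8]
t 10.3 shift [-0.04  0.    0.03] turn [-0.   0.  -0.1] F [ 0.2 -0.7 -0.8] w 0.186 g 25.0 q [-0.73  0.52  1.7  -0.    0.92 -2.6 ] p [ 455.6 -341.8   77.2]
```

```bash
python3 -m crank '[0.6,0,0,0,0,0,0,0.6,0,0,0,0,0,0,0.6,0,0,0,0,0,0,0.6,0,0,0,0,0,0,0.6,0,0,0,0,0,0]'|tail -2; python3 -m crank '[0.6,0,0,-4,0,0,0,0.6,0,0,-8,0,0,0,0.6,0,0,-12,0,0,0,0.6,0,0,-13,0,0,0]'|sed -n 2,5p
python3 - <<'E'
from h import *
im=eyes.camera("top");s=eyes.camera("scene")
a=cv2.resize(im[210:310,340:440],None,fx=5,fy=5,interpolation=cv2.INTER_CUBIC)
b=cv2.resize(s[260:320,400:500],None,fx=3,fy=3,interpolation=cv2.INTER_CUBIC)
o=np.zeros((500,800,3),np.uint8);o[:,:500]=a;o[:180,500:]=b;cv2.imwrite("pics/d.png",o);cv2.imwrite("pics/dtop.png",im)
E
```

```text
width: 0.568
grip_force: 0.0
eef_pos: [0.4568, -0.3428, 0.2114]
eef_rot: [-0.481, 3.1, -0.008]
contact_force: [0.1, 0.1, -0.2]
width: 0.601
```

View pics/d.png

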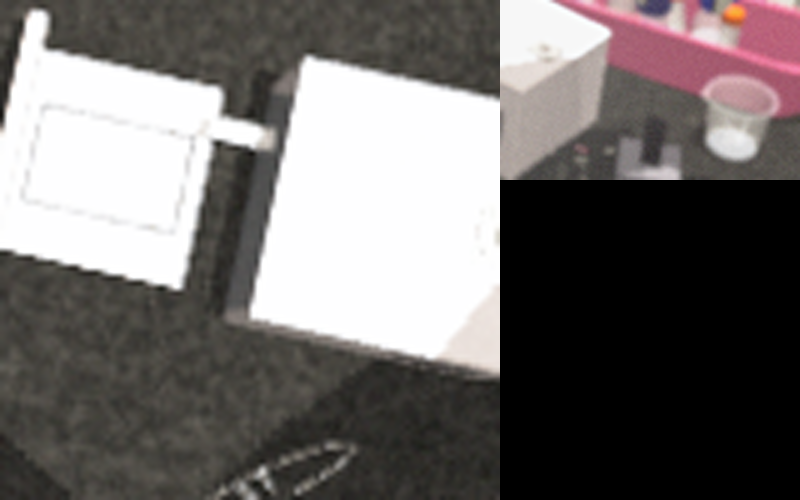

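The pin stands in the stand, and the drawer is out. The outline's corners in the crop are about (45,104), (200,137), (174,232) and (22,201).

Run:
```python
from h import *
im=cv2.imread("pics/dtop.png")
P=np.array([plane("top",340+(a-2)/5,210+(b-2)/5,.012)[:2] for a,b in((45,104),(200,137),(174,232),(22,201))])*1000
print(P.round(1),P.mean(0))
for i in range(4):
    d=P[(i+1)%4]-P[i];print(np.hypot(*d),np.degrees(np.arctan2(d[1],d[0])))
# floor edges: rear corners, roof corners
g=cv2.cvtColor(im,cv2.COLOR_BGR2GRAY)
print(g[232:258,342:382].min(), )
# dark line pixels in floor -> minAreaRect
m=np.zeros_like(g);m[228:260,343:382]=((g[228:260,343:382]<248)&(g[228:260,343:382]>150))*255
n,l,st,c=cv2.connectedComponentsWithStats(m,connectivity=8);print(st[1:],c[1:])
hsv=cv2.cvtColor(im,cv2.COLOR_BGR2HSV)
w=((hsv[...,1]<40)&(hsv[...,2]>150)).astype(np.uint8)*255
w[:, :215]=0;w[:,320:]=0;w[:215]=0;w[300:]=0
for r in quad("top",w,.02):print(r)
```

```text
[[588.4  46.7]
 [569.5 -48.2]
 [511.1 -32.4]
 [528.8  60.2]] [549.44541073   6.56376972]
96.74573404581649 -101.28095167763176
60.427960339440155 164.89172452545748
94.32055664106757 79.23966633827065
61.1712684513446 -12.783951885962582
52
[[345 231   1   1   1]
 [344 230  22  22  50]
 [367 235   3   1   3]
 [371 234  11  12  26]
 [343 240   1   1   1]
 [379 241   3  13  13]
 [367 247  10  10  20]
 [353 251   4   2   4]
 [358 253   8   2   9]
 [377 255   2   5   5]] [[345.         231.        ]
 [350.76       238.5       ]
 [368.         235.        ]
 [377.26923077 237.84615385]
 [343.         240.        ]
 [380.         247.        ]
 [372.9        253.2       ]
 [354.5        251.75      ]
 [361.55555556 253.44444444]
 [377.8        257.        ]]
(array([270., 285.]), array([420.2, 280. ,  81.5,  48.4,  -1.5]))
(array([228., 275.]), array([447.8, 408.2,  81.7,  48.7, -32.2]))
(array([278., 235.]), array([570.4, 261.2,  79.7,  48.4,   1.4]))
```

```bash
sed -i 's/def plan(xyz,yaw):/def plan(xyz,yaw,ks=(0,180)):/; s/for k in(0,180):/for k in ks:/' h.py; python3 -c "
from h import *
plan((.570,.261,.15),91.4)"
```

```text
t 11.3 shift [-29.14  54.04   5.74] turn [-0.1  0.1 16.2] F [-0.2  0.3  0.2] w 0.599 g 0.0 q [-0.73  0.37  1.58 -0.    1.2  -2.6 ] p [ 456.  -342.2  208.3]
```

```bash
python3 -m crank '[0.8,-29.1,54,0,0,0,16.2,0.8,-29.1,54,0,0,0,16.2,0.8,-29.1,54,0,0,0,16.2,0.8,-29.1,54,0,0,0,16.2,0.8,-29.1,54,0,0,0,16.2]' >/dev/null; python3 -c "
from h import *
plan((.570,.261,.15),91.4)"
```

```text
t 11.8 shift [-7.84 35.56  5.52] turn [ 0.  -0.1  0. ] F [ 1.5 -0.4 -0.1] w 0.798 g 0.0 q [-0.28  0.26  1.73  0.    1.15 -1.88] p [500.6 -96.5 205.1]
```

```bash
python3 -m crank '[0.8,-7.8,35.6,0,0,0,0,0.8,-7.8,35.6,0,0,0,0,0.8,-7.8,35.6,0,0,0,0,0.8,-7.8,35.6,0,0,0,0,0.8,-7.8,35.6,0,0,0,0]' >/dev/null; python3 -m crank '[0.8,-5.5,11,5,0,0,0,0.8,-2.3,11.5,5,0,0,0,0.8,-2.3,11.5,5,0,0,0,0.8,-2.3,11.5,5,0,0,0,0.8,-2.3,11.5,5,0,0,0]' >/dev/null;python3 -c "
from h import *
plan((.570,.261,.10),91.4)"
```

```text
t 12.8 shift [-0.21 -0.1   5.52] turn [-0.1 -0.2  0.1] F [-0.  -0.2 -0.3] w 0.798 g 0.0 q [ 0.36  0.52  1.48 -0.    1.15 -1.24] p [568.  262.1 155.2]
```

```bash
python3 -m crank '[0.8,-0.2,-0.1,5,0,0,0,0.8,-0.2,-0.1,10,0,0,0,0.8,-0.2,-0.1,13,0,0,0,0.8,-0.2,-0.1,14.5,0,0,0,0.8,-0.2,-0.1,15,0,0,0]' >/dev/null;  python3 -m crank '[0.8,0,0,0,0,0,0,0.8,0,0,0,0,0,0]' |tail -3;python3 -c "
from h import *
plan((.570,.261,.004),91.4)
cv2.imwrite('pics/e.png',np.hstack([cv2.resize(eyes.camera(n)[a:a+100,b:b+130],None,fx=3,fy=3) for n,a,b in(('top',190,230),('scene',200,240))]))"
```

```text
contact_force: [0.8, 0.7, -0.1]
width: 0.799
grip_force: 0.0
t 13.6 shift [ 0.2  -0.05  0.47] turn [0.  0.1 0. ] F [ 0.8  0.7 -0.1] w 0.799 g 0.0 q [ 0.35  0.71  1.56 -0.    0.87 -1.24] p [572.  261.6   8.7]
```

View pics/e.png

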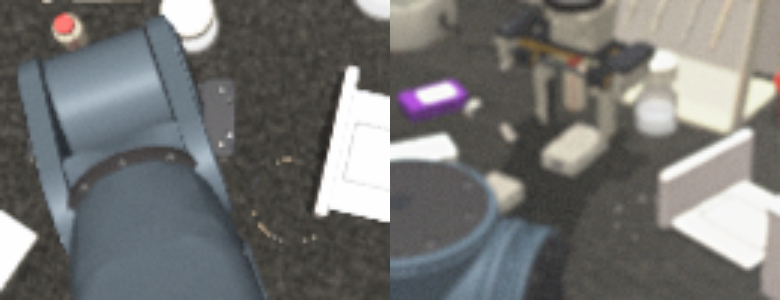

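```bash
python3 -c "
from h import *
f=lambda P:(proj('scene',P)-[240,200])*3+[390,0]
for P in((.57,.261,.02),(.53,.261,.02),(.61,.261,.02),(.572,.2616+.037,.009),(.572,.2616-.037,.009)):print(P,f(P).round())
"
```

```text
(0.57, 0.261, 0.02) [574. 144.]
(0.53, 0.261, 0.02) [554. 158.]
(0.61, 0.261, 0.02) [592. 130.]
(0.572, 0.2986, 0.009) [550. 142.]
(0.572, 0.2246, 0.009) [599. 159.]
```

```bash
python3 -m crank '[0.8,0.15,0,0.45,0,0,0,0.8,0.15,0,0.5,0,0,0,0.3,0.15,0,0.5,0,0,0,0.3,0.15,0,0.5,0,0,0,0.3,0.15,0,0.5,0,0,0]' 20 >/dev/null;  python3 -m crank '[0.3,0,0,0,0,0,0,0.3,0,0,0,0,0,0,0.3,0,0,0,0,0,0,0.3,0,0,0,0,0,0,0.3,0,0,0,0,0,0]';python3 -c "
from h import *
plan((.570,.261,.12),-11.6,(0,))"
```

```text
time_s: 14.65
eef_pos: [0.5693, 0.2614, 0.0019]
eef_rot: [0.04, -3.141, -0.0]
contact_force: [0.3, 0.1, -0.3]
width: 0.304
grip_force: 0.0
t 14.7 shift [ -0.07  -0.04 -11.81] turn [ -0.  -0. 103.] F [ 0.3  0.1 -0.3] w 0.304 g 0.0 q [ 0.36  0.72  1.57  0.    0.86 -1.24] p [569.3 261.4   1.9]
```

```bash
python3 -c "
from h import *
j=eyes.camera('scene')
cv2.imwrite('pics/f.png',cv2.resize(j[190:280,240:360],None,fx=6,fy=6,interpolation=cv2.INTER_CUBIC))
f=lambda P:(proj('scene',P)-[240,190])*6+2.5
for P in((.57,.261,.02),(.53,.261,.02),(.61,.261,.02),(.5693,.2614,.002)):print(P,f(P).round())"
```

```text
(0.57, 0.261, 0.02) [370. 350.]
(0.53, 0.261, 0.02) [331. 378.]
(0.61, 0.261, 0.02) [407. 323.]
(0.5693, 0.2614, 0.002) [369. 375.]
```

View pics/f.png

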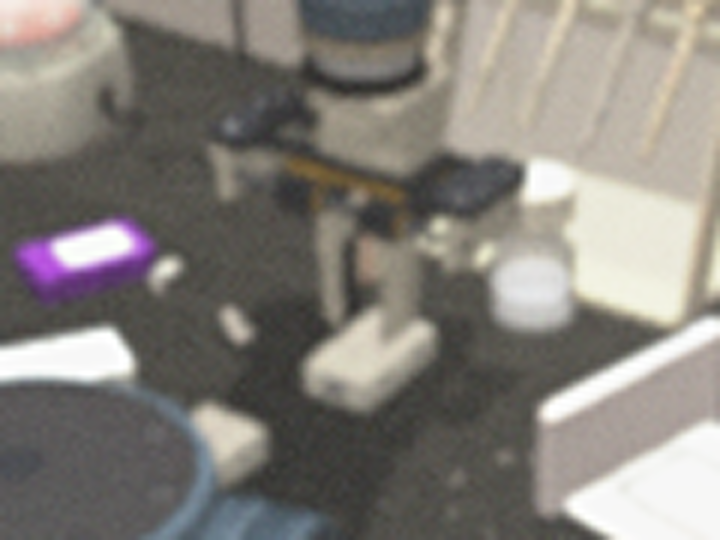

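The picture shows the case unmoved, centred at crop (370,350), with the fingertips ending on its top at about (400,338). The tips retract as the fingers open, so I'll estimate by how much.

```bash
python3 -c "
from h import *
f=lambda P:(proj('scene',P)-[240,190])*6+2.5
for z in(0,.01,.02,.03,.04):print(z,[f((.5693,y,z)).round() for y in(.231,.2474,.2754,.292)])"
```

```text
0 [array([409., 393.]), array([387., 385.]), array([351., 371.]), array([330., 363.])]
0.01 [array([409., 379.]), array([387., 371.]), array([351., 357.]), array([329., 349.])]
0.02 [array([409., 365.]), array([387., 357.]), array([350., 344.]), array([329., 336.])]
0.03 [array([409., 351.]), array([387., 343.]), array([350., 330.]), array([329., 322.])]
0.04 [array([409., 337.]), array([387., 329.]), array([350., 316.]), array([328., 308.])]
```

```bash
python3 -m crank '[0.8,0,0,-3,0,0,0,0.8,0,0,-3,0,0,0,0.8,0,0,-3,0,0,0,0.8,0,0,-3,0,0,0,0.8,0,0,-3,0,0,0]' |tail -3; python3 -m crank '[0.8,0,0,1,0,0,0,0.8,0,0,2,0,0,0,0.8,0,0,2.6,0,0,0,0.8,0,0,3,0,0,0,0.8,0,0,3,0,0,0]'
```

```text
contact_force: [0.1, -0.4, -0.1]
width: 0.684
grip_force: 0.0
time_s: 15.7
eef_pos: [0.5689, 0.2613, 0.0011]
eef_rot: [0.04, -3.14, 0.001]
contact_force: [-0.3, -0.3, -0.1]
width: 0.796
grip_force: 0.0
```

```bash
python3 -m crank '[0.66,0,0,0,0,0,0,0.66,0,0,0.3,0,0,0,0.66,0,0,0.6,0,0,0,0.66,0,0,0.8,0,0,0,0.66,0,0,1,0,0,0]'|sed -n '2p;4,5p'
python3 -m crank '[0.66,0,0,0.1,0,0,0,0.66,0,0,0.2,0,0,0,0.66,0,0,0.3,0,0,0]'|sed -n '2p;4,5p'
python3 -m crank '[0.66,0,0,0.1,0,0,0,0.66,0,0,0.2,0,0,0,0.66,0,0,0.3,0,0,0]'|sed -n '2p;4,5p'
```

```text
eef_pos: [0.5693, 0.2614, -0.0083]
contact_force: [0.4, -0.2, 0.5]
width: 0.655
eef_pos: [0.5694, 0.2614, -0.0111]
contact_force: [0.0, 0.3, -1.0]
width: 0.659
eef_pos: [0.5694, 0.2614, -0.0141]
contact_force: [0.5, -0.1, -0.1]
width: 0.659
```

```bash
for i in 1 2 3; do python3 -m crank '[0.66,0,0,0.1,0,0,0,0.66,0,0,0.2,0,0,0,0.66,0,0,0.3,0,0,0]'|sed -n '2p;4,5p'; done
```

```text
eef_pos: [0.5693, 0.2614, -0.0172]
contact_force: [-0.0, -0.4, 0.3]
width: 0.662
eef_pos: [0.5693, 0.2614, -0.0202]
contact_force: [-0.6, -0.9, 0.1]
width: 0.66
eef_pos: [0.5693, 0.2614, -0.0231]
contact_force: [0.9, 0.9, -0.8]
width: 0.66
```

```bash
for i in 1 2; do python3 -m crank '[0.4,0,0,0,0,0,0,0.4,0,0,0,0,0,0,0.4,0,0,0,0,0,0,0.4,0,0,0,0,0,0,0.4,0,0,0,0,0,0]' 20|tail -5; done;  python3 -c "
from h import *
j=eyes.camera('scene')
cv2.imwrite('pics/g.png',cv2.resize(j[190:280,240:360],None,fx=6,fy=6,interpolation=cv2.INTER_CUBIC))"
```

```text
eef_pos: [0.5694, 0.2614, -0.0231]
eef_rot: [-0.04, 3.141, 0.0]
contact_force: [-0.4, 0.7, -0.4]
width: 0.495
grip_force: 19.9
eef_pos: [0.5694, 0.2614, -0.0231]
eef_rot: [-0.04, 3.141, 0.0]
contact_force: [0.1, 0.9, -0.2]
width: 0.496
grip_force: 19.9
```

Gripped: the width of 46 mm matches the case. Lifting and turning to the drawer.

```bash
python3 -m crank '[0.4,0,0,-3,0,0,0,0.4,0,0,-6,0,0,0,0.4,0,0,-10,0,0,0,0.4,0,0,-14,0,0,0,0.4,0,0,-14,0,0,0]' |tail -4; python3 -c "
from h import *
plan((.5494,.0066,.117),-11.6,(0,))"
```

```text
eef_rot: [-0.04, 3.133, 0.004]
contact_force: [0.2, -0.1, -0.5]
width: 0.493
grip_force: 19.9
t 19.2 shift [  2.9  -25.51   0.45] turn [  0.5   0.2 103.1] F [ 0.2 -0.1 -0.5] w 0.493 g 19.9 q [ 0.36  0.56  1.5  -0.    1.07 -1.24] p [571.9 262.3 122.5]
```

```bash
python3 -m crank '[0.4,2.8,-25.5,0.3,0,0,103,0.4,2.8,-25.5,0.3,0,0,103,0.4,2.8,-25.5,0.3,0,0,103,0.4,2.8,-25.5,0.3,0,0,103,0.4,2.8,-25.5,0.3,0,0,103]' >/dev/null; python3 -c "
from h import *
plan((.5494,.0066,.117),-11.6,(0,))"
```

```text
t 19.8 shift [-0.4  -0.15 -0.37] turn [-0.  -0.  59.7] F [ 1.7  0.5 -1.2] w 0.493 g 19.9 q [-0.07  0.44  1.73 -0.    0.98 -0.91] p [547.4  10.4 113.3]
```

```bash
python3 -m crank '[0.4,0,0,-0.3,0,0,60,0.4,0,0,-0.3,0,0,60,0.4,0,0,-0.3,0,0,60,0.4,0,0,-0.3,0,0,60,0.4,0,0,-0.3,0,0,60]' >/dev/null;python3 -m crank '[0.4,0,0,0,0,0,17,0.4,0,0,0,0,0,17,0.4,0,0,0,0,0,17]' >/dev/null; python3 -c "
from h import *
plan((.5494,.0066,.02),-11.6,(0,))
cv2.imwrite('pics/h.png',eyes.camera('top'))"
```

```text
t 20.6 shift [-0.52  0.27  9.62] turn [-0.1  0.  -0. ] F [ 0.1  0.5 -0.1] w 0.491 g 19.9 q [-0.06  0.43  1.73 -0.    0.98  0.14] p [547.9  12.3 116.3]
```

```bash
python3 -m crank '[0.4,-0.5,0.27,3,0,0,0,0.4,-0.5,0.27,7,0,0,0,0.4,-0.5,0.27,10,0,0,0,0.4,-0.5,0.27,11,0,0,0,0.4,-0.5,0.27,11,0,0,0]' >/dev/null; python3 -m crank '[0.4,0,0,0,0,0,0,0.4,0,0,0,0,0,0]' |sed -n '4p'; python3 -c "
from h import *
plan((.5494,.0066,-.010),-11.6,(0,))"
```

```text
contact_force: [0.2, 0.3, -1.1]
t 21.3 shift [-0.05 -0.16  1.85] turn [ 0.1 -0.   0.2] F [ 0.2  0.3 -1.1] w 0.489 g 19.9 q [-0.07  0.6   1.78  0.    0.76  0.13] p [551.    6.8   8.5]
```

```bash
python3 -m crank '[0.4,0,-0.12,0.6,0,0,0,0.4,0,-0.12,1.2,0,0,0,0.4,0,-0.12,1.6,0,0,0,0.4,0,-0.12,1.75,0,0,0,0.4,0,-0.12,1.8,0,0,0]' |sed -n '2p;4p'; python3 -m crank '[0.4,0,0,0.05,0,0,0,0.4,0,0,0.1,0,0,0,0.4,0,0,0.1,0,0,0]'|sed -n '2p;4p'; python3 -c "
from h import *
plan((.5494,.0066,-.010),-11.6,(0,))"
```

```text
eef_pos: [0.5485, 0.0071, -0.0111]
contact_force: [-2.7, 0.8, 5.4]
eef_pos: [0.5485, 0.0071, -0.0112]
contact_force: [-6.6, 0.8, 10.9]
t 22.1 shift [-0.04  0.09 -0.12] turn [-0.   0.   0.1] F [-6.6  0.8 10.9] w 0.495 g 19.9 q [-0.07  0.63  1.79 -0.    0.72  0.13] p [548.5   7.1 -11.2]
```

```bash
python3 -m crank '[0.66,0,0,-0.1,0,0,0,0.66,0,0,-0.1,0,0,0,0.66,0,0,-0.1,0,0,0,0.66,0,0,-0.1,0,0,0,0.66,0,0,-0.1,0,0,0]' |sed -n '2p;4,5p'; python3 -m crank '[0.66,0,0,-3,0,0,0,0.66,0,0,-7,0,0,0,0.66,0,0,-11,0,0,0,0.66,0,0,-15,0,0,0,0.66,0,0,-15,0,0,0]'|sed -n '2p;4,5p'; python3 -c "
from h import *
plan((.420,.280,.12),88.5,(0,))"
```

```text
eef_pos: [0.5488, 0.0071, -0.0111]
contact_force: [-0.7, 0.2, 0.1]
width: 0.66
eef_pos: [0.5515, 0.007, 0.144]
contact_force: [-0.1, 0.1, -0.4]
width: 0.661
t 23.1 shift [ 24.13 -18.35   2.28] turn [   0.4    0.4 -100. ] F [-0.1  0.1 -0.4] w 0.661 g 0.0 q [-0.07  0.4   1.7   0.    1.03  0.13] p [551.5   7.  144. ]
```

```bash
python3 -m crank '[0.7,24,-18.4,0,0,0,-100,0.7,24,-18.4,0,0,0,-100,0.7,24,-18.4,0,0,0,-100,0.7,24,-18.4,0,0,0,-100,0.7,24,-18.4,0,0,0,-100]' >/dev/null; python3 -c "
from h import *
plan((.420,.280,.12),88.5,(0,))
im=eyes.camera('top');cv2.imwrite('pics/i.png',im)
hsv=cv2.cvtColor(im,cv2.COLOR_BGR2HSV)
w=((hsv[...,1]<40)&(hsv[...,2]>150)).astype(np.uint8)*255
w[:, :215]=0;w[:,320:]=0;w[:215]=0;w[300:]=0
for r in quad('top',w,.02):print(r)"
```

```text
t 23.6 shift [4.92 0.94 1.84] turn [ -0.   -0.  -56.7] F [1.3 0.1 0.5] w 0.703 g 0.0 q [ 0.4   0.32  1.84  0.    0.99 -0.16] p [437.9 233.3 138.4]
(array([272., 276.]), array([446.2, 274.7, 125.9,  32.6, -69.9]))
(array([228., 275.]), array([447.8, 408.2,  81.7,  48.7, -32.2]))
```

```bash
python3 -m crank '[0.7,5,1,0,0,0,-56.7,0.7,5,1,0,0,0,-56.7,0.7,5,1,0,0,0,-56.7,0.7,5,1,0,0,0,-56.7,0.7,5,1,0,0,0,-56.7]' >/dev/null; python3 -m crank '[0.7,0,0,0,0,0,-14,0.7,0,0,0,0,0,-14,0.7,0,0,0,0,0,-14]' >/dev/null; python3 -c "
from h import *
plan((.420,.280,.12),88.5,(0,))
im=eyes.camera('top')
s=eyes.camera('scene');hsv=cv2.cvtColor(im,cv2.COLOR_BGR2HSV)
cv2.imwrite('pics/j.png',np.vstack([cv2.resize(s[200:300,190:350],None,fx=3.8,fy=3.8,interpolation=cv2.INTER_CUBIC),cv2.resize(im[215:270,320:480],(608,209))]))
print((proj('scene',(.42,.28,.02))-[190,200])*3.8,(proj('scene',(.448,.408,.02))-[190,200])*3.8)"
```

```text
t 24.4 shift [0.15 0.05 1.83] turn [-0. -0.  0.] F [0.1 0.2 0.2] w 0.699 g 0.0 q [ 0.49  0.33  1.82 -0.    0.99 -1.05] p [421.5 279.5 138.3]
[309.64275152 245.65656792] [224.94489432 191.05699308]
```

View pics/j.png

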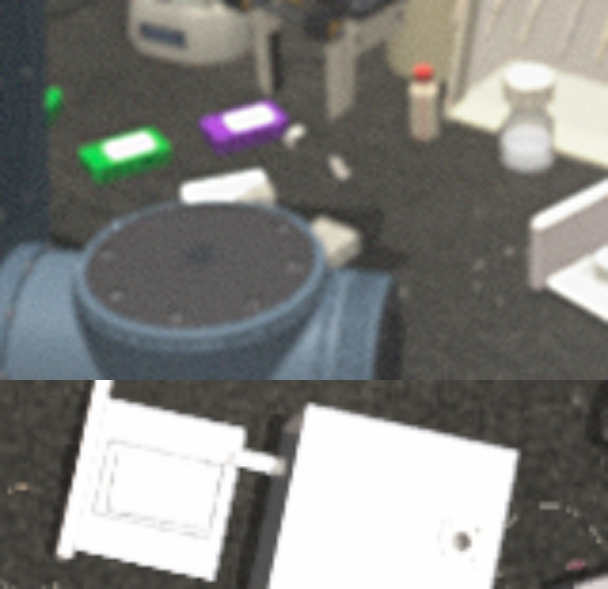

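Both remaining cases are where I measured them. The first case lies inside the outline, at about picture (162,487). Going down on the second.

```bash
python3 -m crank '[0.68,0.15,0,5,0,0,0,0.68,0.15,0,9,0,0,0,0.68,0.15,0,12,0,0,0,0.68,0.15,0,13,0,0,0,0.68,0.15,0,13.5,0,0,0]' >/dev/null; python3 -m crank '[0.68,0,0,0.5,0,0,0,0.68,0,0,1,0,0,0,0.68,0,0,1.4,0,0,0,0.68,0,0,1.4,0,0,0]' |sed -n '2p;4,5p'; python3 -c "
from h import *
plan((.420,.280,-.023),88.5,(0,))"
```

```text
eef_pos: [0.4203, 0.2798, -0.0099]
contact_force: [-0.3, 0.8, 0.1]
width: 0.681
t 25.4 shift [0.03 0.02 1.31] turn [ 0.   0.  -0.1] F [-0.3  0.8  0.1] w 0.681 g 0.0 q [ 0.5   0.57  1.9  -0.    0.66 -1.05] p [420.3 279.8  -9.9]
```

```bash
python3 -m crank '[0.68,0,0,0.5,0,0,0,0.68,0,0,1,0,0,0,0.68,0,0,1.3,0,0,0,0.68,0,0,1.3,0,0,0,0.4,0,0,1.3,0,0,0]' 20 |sed -n '2p;4,5p'; for i in 1 2; do python3 -m crank '[0.4,0,0,0,0,0,0,0.4,0,0,0,0,0,0,0.4,0,0,0,0,0,0,0.4,0,0,0,0,0,0]' |sed -n '2p;4,6p'; done
```

```text
eef_pos: [0.4202, 0.2797, -0.0231]
contact_force: [0.1, -0.5, -0.0]
width: 0.636
eef_pos: [0.4204, 0.2798, -0.0229]
contact_force: [1.1, -0.4, 1.4]
width: 0.491
grip_force: 20.0
eef_pos: [0.4204, 0.2798, -0.0229]
contact_force: [-0.2, -0.4, 3.9]
width: 0.49
grip_force: 20.0
```

```bash
python3 -m crank '[0.4,0,0,-3,0,0,0,0.4,0,0,-7,0,0,0,0.4,0,0,-12,0,0,0,0.4,0,0,-17,0,0,0,0.4,0,0,-17,0,0,0]' |sed -n '2p;4,6p'; python3 -c "
from h import *
plan((.5487,.007,.14),-11.6,(0,))"
```

```text
eef_pos: [0.4228, 0.2812, 0.1527]
contact_force: [0.2, -1.1, -1.3]
width: 0.494
grip_force: 20.0
t 27.2 shift [-13.31 -27.08   1.25] turn [6.000e-01 1.000e-01 1.001e+02] F [ 0.2 -1.1 -1.3] w 0.494 g 20.0 q [ 0.5   0.31  1.8  -0.    1.02 -1.05] p [422.8 281.2 152.7]
```

```bash
python3 -m crank '[0.4,-13.2,-27,0.8,0,0,100,0.4,-13.2,-27,0.8,0,0,100,0.4,-13.2,-27,0.8,0,0,100,0.4,-13.2,-27,0.8,0,0,100,0.4,-13.2,-27,0.8,0,0,100]' >/dev/null; python3 -c "
from h import *
plan((.5487,.007,.14),-11.6,(0,))"
```

```text
t 27.8 shift [-4.82 -1.32 -0.06] turn [-0.1 -0.  56.7] F [ 0.7  0.8 -1.3] w 0.492 g 20.0 q [ 0.01  0.37  1.76  0.    1.01 -0.78] p [523.9  50.3 139.4]
```

```bash
python3 -m crank '[0.4,-4.3,-1.1,0,0,0,56.7,0.4,-4.3,-1.1,0,0,0,56.7,0.4,-4.3,-1.1,0,0,0,56.7,0.4,-4.3,-1.1,0,0,0,56.7,0.4,-4.3,-1.1,0,0,0,56.7]' >/dev/null;python3 -m crank '[0.4,0,0,0,0,0,13.8,0.4,0,0,0,0,0,13.8,0.4,0,0,0,0,0,13.8,0.4,0,0,0,0,0,13.8]' >/dev/null; python3 -c "
from h import *
plan((.5487,.007,.009),-11.6,(0,))"
```

```text
t 28.6 shift [-0.68  0.37 13.07] turn [-0.1  0.   0.5] F [-0.3  0.1 -1.2] w 0.49 g 20.0 q [-0.06  0.4   1.71 -0.    1.03  0.14] p [546.5  14.3 139.7]
```

```bash
python3 -m crank '[0.4,-0.6,0.35,3,0,0,0.5,0.4,-0.6,0.35,7,0,0,0.5,0.4,-0.6,0.35,10,0,0,0.5,0.4,-0.6,0.35,11,0,0,0.5,0.4,-0.6,0.35,11.5,0,0,0.5]' >/dev/null; python3 -m crank '[0.4,0,0,0,0,0,0,0.4,0,0,0,0,0,0]' |sed -n '4p'; python3 -c "
from h import *
plan((.5487,.007,.009),-11.6,(0,))"
```

```text
contact_force: [0.1, 0.2, -0.9]
t 29.4 shift [-0.1  -0.11  1.76] turn [ 0.1 -0.  -0.2] F [ 0.1  0.2 -0.9] w 0.492 g 20.0 q [-0.07  0.57  1.78 -0.    0.8   0.13] p [549.9   7.7  26.6]
```

```bash
python3 -m crank '[0.4,-0.08,-0.1,0.6,0,0,0,0.4,-0.08,-0.1,1.1,0,0,0,0.4,-0.08,-0.1,1.5,0,0,0,0.4,-0.08,-0.1,1.65,0,0,0,0.4,-0.08,-0.1,1.7,0,0,0]' |sed -n '2p;4p'; python3 -m crank '[0.4,0,0,0.05,0,0,0,0.4,0,0,0.1,0,0,0]'|sed -n '2p;4p'; python3 -c "
from h import *
plan((.5487,.007,.009),-11.6,(0,))"
```

```text
eef_pos: [0.5478, 0.0072, 0.009]
contact_force: [-6.5, 0.5, 17.3]
eef_pos: [0.5478, 0.0073, 0.0089]
contact_force: [-11.0, 0.2, 30.2]
t 30.1 shift [-0.01  0.09 -0.01] turn [-0.   0.  -0.2] F [-11.    0.2  30.2] w 0.493 g 20.0 q [-0.07  0.6   1.78 -0.    0.76  0.13] p [547.8   7.3   8.9]
```

```bash
python3 -m crank '[0.4,0,0,-0.15,0,0,0,0.4,0,0,-0.15,0,0,0]' |sed -n '2p;4,5p'; python3 -m crank '[0.66,0,0,0,0,0,0,0.66,0,0,0,0,0,0,0.66,0,0,0,0,0,0,0.66,0,0,-0.1,0,0,0,0.66,0,0,-0.2,0,0,0]' |sed -n '2p;4,5p'; python3 -m crank '[0.66,0,0,-3,0,0,0,0.66,0,0,-7,0,0,0,0.66,0,0,-11,0,0,0,0.66,0,0,-13,0,0,0,0.66,0,0,-13,0,0,0]'|sed -n '2p;4,5p'; python3 -c "
from h import *
plan((.4478,.4082,.14),57.8,(0,))"
```

```text
eef_pos: [0.5481, 0.0072, 0.0091]
contact_force: [0.8, 0.0, 6.0]
width: 0.491
eef_pos: [0.5479, 0.0072, 0.0108]
contact_force: [0.5, -0.3, -0.1]
width: 0.657
eef_pos: [0.5495, 0.0071, 0.1438]
contact_force: [-0.2, -0.2, -0.5]
width: 0.658
t 31.2 shift [ 37.18 -18.16   0.31] turn [  0.3   0.1 -69.6] F [-0.2 -0.2 -0.5] w 0.658 g 0.0 q [-0.07  0.4   1.7   0.    1.04  0.13] p [549.5   7.1 143.8]
```

```bash
python3 -m crank '[0.7,37.2,-18.2,0,0,0,-69.5,0.7,37.2,-18.2,0,0,0,-69.5,0.7,37.2,-18.2,0,0,0,-69.5,0.7,37.2,-18.2,0,0,0,-69.5,0.7,37.2,-18.2,0,0,0,-69.5]' >/dev/null; python3 -c "
from h import *
im=eyes.camera('top');cv2.imwrite('pics/k.png',im)
plan((.4478,.4082,.14),57.8,(0,))
hsv=cv2.cvtColor(im,cv2.COLOR_BGR2HSV)
w=((hsv[...,1]<40)&(hsv[...,2]>150)).astype(np.uint8)*255
w[:, :190]=0;w[:,320:]=0;w[:215]=0;w[300:]=0
for r in quad('top',w,.02):print(r)"
```

```text
t 31.8 shift [ 1.468e+01  5.090e+00 -1.000e-02] turn [ -0.   -0.1 -25.6] F [-3.4  4.1 -0.4] w 0.701 g 0.0 q [ 0.4   0.4   1.71  0.    1.03 -0.16] p [483.  256.8 139.6]
(array([304., 284.]), array([422.7, 180.6,  34. ,  23.3,  46. ]))
(array([227., 275.]), array([447.8, 408.2,  81.7,  48.7, -32.2]))
(array([264., 253.]), array([515.8, 302.8, 128.5,  32.9, -69.4]))
(array([204., 235.]), array([567.9, 485.3,  47.1,  28.7, -24.5]))
```

```bash
python3 -m crank '[0.7,14.7,5.1,0,0,0,-25.6,0.7,14.7,5.1,0,0,0,-25.6,0.7,14.7,5.1,0,0,0,-25.6,0.7,14.7,5.1,0,0,0,-25.6,0.7,14.7,5.1,0,0,0,-25.6]' >/dev/null; python3 -m crank '[0.7,0,0,0,0,0,0,0.7,0,0,0,0,0,0]' >/dev/null; python3 -c "
from h import *
plan((.4478,.4082,-.01),57.8,(0,))"
```

```text
t 32.5 shift [ 0.97  0.32 15.05] turn [-0.  -0.  -1.2] F [-0.1  0.5 -0.1] w 0.705 g 0.0 q [ 0.65  0.5   1.55 -0.    1.09 -0.34] p [454.2 400.3 140.5]
```

```bash
python3 -m crank '[0.7,0.9,0.3,5,0,0,-1,0.7,0.9,0.3,9,0,0,-1,0.7,0.9,0.3,12,0,0,-1,0.7,0.9,0.3,14,0,0,-1,0.7,0.9,0.3,14.5,0,0,-1]' >/dev/null; python3 -m crank '[0.68,0,0,0,0,0,0,0.68,0,0,0,0,0,0]' |sed -n '4p'; python3 -c "
from h import *
plan((.4478,.4082,-.023),57.8,(0,))"
```

```text
contact_force: [0.0, 0.3, -0.1]
t 33.2 shift [ 0.04 -0.14  2.02] turn [ 0.1  0.  -0.1] F [ 0.   0.3 -0.1] w 0.68 g 0.0 q [ 0.66  0.69  1.62 -0.    0.82 -0.34] p [448.8 409.2  -2.8]
```

```bash
python3 -m crank '[0.68,0,-0.12,0.6,0,0,0,0.68,0,-0.12,1.2,0,0,0,0.68,0,-0.12,1.7,0,0,0,0.68,0,-0.12,1.9,0,0,0,0.4,0,-0.12,1.9,0,0,0]' 20 |sed -n '2p;4,5p'; for i in 1 2; do python3 -m crank '[0.4,0,0,0,0,0,0,0.4,0,0,0,0,0,0,0.4,0,0,0,0,0,0,0.4,0,0,0,0,0,0]' |sed -n '2p;4,6p'; done; python3 -m crank '[0.4,0,0,-3,0,0,0,0.4,0,0,-7,0,0,0,0.4,0,0,-12,0,0,0,0.4,0,0,-18,0,0,0,0.4,0,0,-18,0,0,0]' |sed -n '2p;4,6p'; python3 -c "
from h import *
plan((.5487,.007,.15),-11.6,(0,))"
```

```text
eef_pos: [0.4471, 0.4079, -0.0236]
contact_force: [0.6, -0.5, -0.5]
width: 0.631
eef_pos: [0.4474, 0.4082, -0.023]
contact_force: [0.3, 0.5, -0.0]
width: 0.495
grip_force: 20.0
eef_pos: [0.4474, 0.4082, -0.023]
contact_force: [-0.8, 1.8, 2.1]
width: 0.492
grip_force: 20.0
eef_pos: [0.4491, 0.4094, 0.1626]
contact_force: [1.0, 0.7, -2.1]
width: 0.493
grip_force: 20.0
t 35.0 shift [-29.88 -28.74   1.12] turn [ 0.5 -0.1 69.4] F [ 1.   0.7 -2.1] w 0.493 g 20.0 q [ 0.66  0.48  1.53 -0.    1.13 -0.35] p [449.1 409.4 162.6]
```

```bash
python3 -m crank '[0.4,-29.9,-28.7,0.3,0,0,69.4,0.4,-29.9,-28.7,0.3,0,0,69.4,0.4,-29.9,-28.7,0.3,0,0,69.4,0.4,-29.9,-28.7,0.3,0,0,69.4,0.4,-29.9,-28.7,0.3,0,0,69.4]' >/dev/null; python3 -c "
from h import *
plan((.5487,.007,.15),-11.6,(0,))"
```

```text
t 35.5 shift [-16.18   0.12   0.42] turn [-0.1  0.  26.1] F [ 2.1 -0.6 -0.6] w 0.492 g 20.0 q [ 0.22  0.36  1.73 -0.    1.05 -0.03] p [507.1 163.4 154.2]
```

```bash
python3 -m crank '[0.4,-16.1,0.1,0,0,0,26,0.4,-16.1,0.1,0,0,0,26,0.4,-16.1,0.1,0,0,0,26,0.4,-16.1,0.1,0,0,0,26,0.4,-16.1,0.1,0,0,0,26]' >/dev/null;python3 -m crank '[0.4,0,0,0,0,0,0,0.4,0,0,0,0,0,0,0.4,0,0,0,0,0,0]' >/dev/null; python3 -c "
from h import *
plan((.5487,.007,.029),-11.6,(0,))"
```

```text
t 36.3 shift [-0.44  0.02 12.6 ] turn [-0.  -0.   0.5] F [-0.2 -0.1 -1.4] w 0.496 g 20.0 q [-0.06  0.39  1.69  0.    1.07  0.13] p [549.4  11.4 155. ]
```

```bash
python3 -m crank '[0.4,-0.4,0.05,3,0,0,0.5,0.4,-0.4,0.05,7,0,0,0.5,0.4,-0.4,0.05,10,0,0,0.5,0.4,-0.4,0.05,11,0,0,0.5,0.4,-0.4,0.05,11,0,0,0.5]' >/dev/null; python3 -m crank '[0.4,0,0,0,0,0,0,0.4,0,0,0,0,0,0]' |sed -n '4p'; python3 -c "
from h import *
plan((.5483,.007,.029),-11.6,(0,))"
```

```text
contact_force: [-0.0, -0.8, -0.9]
t 37.0 shift [ 0.04 -0.23  1.76] turn [ 0.1 -0.  -0.1] F [-0.  -0.8 -0.9] w 0.491 g 20.0 q [-0.07  0.54  1.77  0.    0.84  0.13] p [550.4   6.1  46.6]
```

```bash
python3 -m crank '[0.4,0,-0.2,0.6,0,0,0,0.4,0,-0.2,1.1,0,0,0,0.4,0,-0.2,1.4,0,0,0,0.4,0,-0.2,1.55,0,0,0,0.4,0,-0.2,1.6,0,0,0]' |sed -n '2p;4p'; python3 -m crank '[0.4,0,0,0.05,0,0,0,0.4,0,0,0.05,0,0,0]'|sed -n '2p;4p'; python3 -c "
from h import *
plan((.5483,.007,.029),-11.6,(0,))"
```

```text
eef_pos: [0.5472, 0.0064, 0.0289]
contact_force: [-2.7, -0.2, 3.3]
eef_pos: [0.5473, 0.0064, 0.029]
contact_force: [-4.3, -0.4, 4.5]
t 37.7 shift [ 0.08  0.08 -0.  ] turn [-0.   0.  -0.1] F [-4.3 -0.4  4.5] w 0.492 g 20.0 q [-0.07  0.56  1.78 -0.    0.8   0.13] p [547.3   6.4  29. ]
```

Contact, so I'll release, lift clear, and look at the column.

```bash
python3 -m crank '[0.66,0,0,0,0,0,0,0.66,0,0,0,0,0,0,0.66,0,0,0,0,0,0,0.66,0,0,-0.1,0,0,0,0.66,0,0,-0.2,0,0,0]' |sed -n '2p;4,5p'; python3 -m crank '[0.66,0,0,-3,0,0,0,0.66,0,0,-7,0,0,0,0.66,0,0,-11,0,0,0,0.66,0,0,-13,0,0,0,0.66,0,0,-13,0,0,0]'|sed -n '2p;4,5p';python3 -m crank '[0.4,0,0,0,0,0,0,0.2,10,10,0,0,0,0,0.1,20,20,0,0,0,0,0,20,20,0,0,0,0,0,20,20,0,0,0,0]'|sed -n '2p'
python3 - <<'E'
from h import *
im=eyes.camera("top");s=eyes.camera("scene")
cv2.imwrite("pics/ltop.png",im);cv2.imwrite("pics/lsc.png",s)
a=cv2.resize(im[215:275,335:405],None,fx=6,fy=6,interpolation=cv2.INTER_CUBIC)
c=proj("scene",(.549,.007,.04)).astype(int);print(c)
b=cv2.resize(s[c[1]-45:c[1]+45,c[0]-45:c[0]+45],None,fx=4,fy=4,interpolation=cv2.INTER_CUBIC)
cv2.imwrite("pics/l.png",np.hstack([a,b]))
E
```

```text
eef_pos: [0.5474, 0.0065, 0.0306]
contact_force: [0.0, -1.1, 0.7]
width: 0.659
eef_pos: [0.5489, 0.0064, 0.1635]
contact_force: [0.8, 0.7, 0.3]
width: 0.658
eef_pos: [0.7152, 0.1174, 0.1582]
[358 267]
```

View pics/l.png

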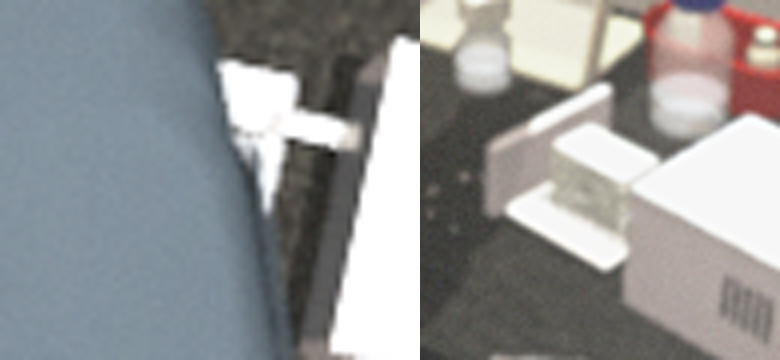

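The column is square and stands inside the outline in the scene view. I'll go to the push start in front of the panel and check the column numerically from the top on the way.

```bash
python3 -c "
from h import *
plan((.573,.125,.16),-11.6,(0,))"
```

```text
t 39.3 shift [ -2.32 -14.2   -0.35] turn [-0.2  0.   0. ] F [-0.1 -1.3 -1.1] w 0.195 g 0.0 q [0.1  0.71 1.15 0.   1.28 0.3 ] p [716.7 119.3 156.1]
```

```bash
python3 -m crank '[0,-3,-10,-1,0,0,0,0,8,-27,-1,0,0,0,0,8,-27,-1,0,0,0,0,8,-27,-1,0,0,0,0,8,-27,-1,0,0,0]' >/dev/null; python3 -m crank '[0,2,-8,-1,0,0,0,0,2,-8,-1,0,0,0,0,2,-8,-1,0,0,0]' |sed -n 2p
python3 - <<'E'
from h import *
im=eyes.camera("top");cv2.imwrite("pics/m.png",im)
g=cv2.cvtColor(im,cv2.COLOR_BGR2GRAY)
cv2.imwrite("pics/m2.png",cv2.resize(im[215:275,335:415],None,fx=7,fy=7,interpolation=cv2.INTER_CUBIC))
d=np.array([.201,.980]);n=np.array([.980,-.201]);c=np.array([.549,.0068])
f=lambda a,b,z:(proj("top",[*(c+a*d+b*n),z])-[335,215])*7+3
for z,a,b in((.072,.04,.023),(.012,.046,.029)):
    print(z,[f(s*a,t*b,z).round().tolist() for s,t in((1,1),(1,-1),(-1,-1),(-1,1))])
plan((.573,.125,.16),-11.6,(0,))
E
```

```text
eef_pos: [0.4225, 0.2621, 0.1789]
0.072 [[120.0, 115.0], [97.0, 222.0], [285.0, 263.0], [308.0, 156.0]]
0.012 [[100.0, 115.0], [72.0, 244.0], [279.0, 290.0], [306.0, 160.0]]
t 40.1 shift [-10.4   17.3    1.88] turn [-0.1  0.1  0. ] F [ 0.5 -0.9 -0.7] w 0.006 g 0.0 q [ 0.46  0.27  1.79 -0.    1.08  0.66] p [424.4 261.6 178.9]
```

View pics/m2.png

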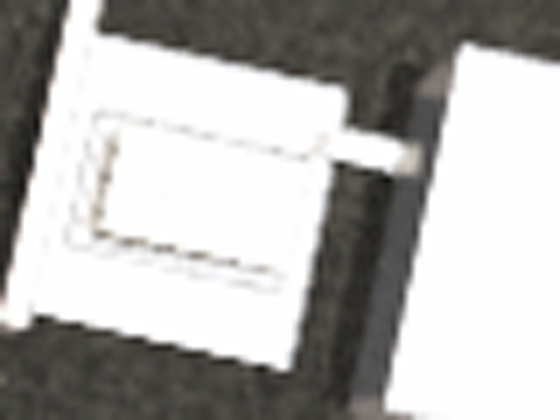

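The column's visible edges match the ideal position inside the outline to about 2–3 mm. Now the push.

```bash
python3 -m crank '[0,-10.4,17.3,0,0,0,0,0,-10.4,17.3,0,0,0,0,0,-10.4,17.3,0,0,0,0,0,-10.4,17.3,0,0,0,0,0,-10.4,17.3,0,0,0,0]' >/dev/null; python3 -m crank '[0,0,0,4,0,0,0,0,0,0,8,0,0,0,0,0,0,10,0,0,0,0,0,0,11,0,0,0,0,0,0,11,0,0,0]' |sed -n '2p;4p'; python3 -c "
from h import *
plan((.5719,.1183,.050),-11.6,(0,))"
```

```text
eef_pos: [0.5738, 0.1241, 0.0682]
contact_force: [0.5, 0.1, 0.4]
t 41.1 shift [-0.6  -0.07  1.82] turn [-0.1  0.1 -0.1] F [0.5 0.1 0.4] w 0.007 g 0.0 q [ 0.13  0.56  1.65 -0.    0.93  0.34] p [573.8 124.1  68.2]
```

```bash
python3 -m crank '[0,-0.5,0,1,0,0,0,0,-1.5,0,1.8,0,0,0,0,-2.5,0,1.8,0,0,0,0,-3.2,0,1.8,0,0,0,0,-3.8,0,1.8,0,0,0]' |sed -n '2p;4p'; python3 -m crank '[0,-0.6,0,0,0,0,0,0,-1.3,0,0,0,0,0,0,-2.1,0,0,0,0,0,0,-3,0,0,0,0,0,0,-4,0,0,0,0,0]'|sed -n '2p;4p';python3 -m crank '[0,-1,0,0,0,0,0,0,-2,0,0,0,0,0,0,-3,0,0,0,0,0,0,-4,0,0,0,0,0,0,-5,0,0,0,0,0]'|sed -n '2p;4p'; python3 -c "
from h import *
plan((.5372,-.0505,.05),-11.6,(0,))"
```

```text
eef_pos: [0.567, 0.0865, 0.0521]
contact_force: [-0.1, -0.9, -0.1]
eef_pos: [0.5586, 0.0475, 0.0517]
contact_force: [0.2, -0.1, -0.3]
eef_pos: [0.5485, -0.0016, 0.0516]
contact_force: [0.3, -0.2, -0.2]
t 42.6 shift [-5.02 -0.11  0.16] turn [ 0.  -0.  -0.1] F [ 0.3 -0.2 -0.2] w 0.006 g 0.0 q [-0.09  0.53  1.77  0.    0.85  0.12] p [548.5  -1.6  51.6]
```

There was no force, so the shut fingertips also sit about 28 mm higher than the reported TCP and passed over the panel. I'll back out, check that the drawer and column didn't move, and push lower.

```bash
python3 -m crank '[0,0,0,-1.5,0,0,0,0,0,0,-3,0,0,0,0,4,0,-3,0,0,0,0,8,0,-3,0,0,0,0,12.5,0,-3,0,0,0]' |sed -n '4p';python3 -m crank '[0,0,0,0,0,0,0,0,0,0,0,0,0,0]' |sed -n '2p'
python3 - <<'E'
from h import *
a=cv2.imread("pics/m.png").astype(int);b=eyes.camera("top").astype(int)
x=np.abs(a-b).max(2)
print("changed px in column/drawer",(x[230:262,368:388]>60).sum(),(x[225:265,345:368]>60).sum())
s0=cv2.imread("pics/lsc.png").astype(int);s1=eyes.camera("scene").astype(int)
cv2.imwrite("pics/n.png",s1);y=np.abs(s0-s1).max(2)
print((y[255:300,345:372]>60).sum(),(y[252:300,336:372]>60).sum())
plan((.5719,.1183,.015),-11.6,(0,))
E
```

```text
contact_force: [-0.0, 0.1, -0.3]
eef_pos: [0.5738, 0.1219, 0.0814]
changed px in column/drawer 0 636
0 1
t 43.5 shift [-0.26 -0.13  6.65] turn [-0.   0.  -0.1] F [-0.8 -0.2 -0.1] w 0.006 g 0.0 q [ 0.13  0.54  1.65 -0.    0.95  0.33] p [573.8 120.6  81.5][ WARN:0@2.371] global loadsave.cpp:1063 imwrite_ Unsupported depth image for selected encoder is fallbacked to CV_8U.
```

```bash
python3 -m crank '[0,0,-0.1,2,0,0,0,0,0,-0.1,4,0,0,0,0,0,-0.1,6,0,0,0,0,0,-0.1,6.6,0,0,0,0,0,-0.1,6.6,0,0,0]' |sed -n '2p;4p'; python3 -m crank '[0,-0.6,0,0,0,0,0,0,-1.2,0,0,0,0,0,0,-1.8,0,0,0,0,0,0,-2.6,0,0,0,0,0,0,-3.4,0,0,0,0,0]'|sed -n '2p;4p';python3 -m crank '[0,-0.6,0,0,0,0,0,0,-1.2,0,0,0,0,0,0,-1.8,0,0,0,0,0,0,-2.4,0,0,0,0,0,0,-3.0,0,0,0,0,0]'|sed -n '2p;4p'; python3 -c "
from h import *
plan((.5350,-.0618,.015),-11.6,(0,))"
```

```text
eef_pos: [0.5726, 0.1209, 0.0152]
contact_force: [-0.2, -0.5, 0.7]
eef_pos: [0.5661, 0.0879, 0.0159]
contact_force: [0.3, 3.4, 0.9]
eef_pos: [0.56, 0.0588, 0.0157]
contact_force: [1.0, 3.4, 1.0]
t 45.0 shift [-1.232e+01 -1.000e-02  7.000e-02] turn [ 0.  -0.  -0.1] F [1.  3.4 1. ] w 0.005 g 1.6 q [0.02 0.61 1.74 0.   0.79 0.23] p [560.   58.8  15.7]
```

```bash
python3 -m crank '[0,-0.8,0,0,0,0,0,0,-1.7,0,0,0,0,0,0,-2.7,0,0,0,0,0,0,-3.7,0,0,0,0,0,0,-4.7,0,0,0,0,0]'|sed -n '2p;4p';python3 -m crank '[0,-1,0,0,0,0,0,0,-2,0,0,0,0,0,0,-2.9,0,0,0,0,0,0,-3.7,0,0,0,0,0,0,-4.4,0,0,0,0,0]'|sed -n '2p;4p';python3 -m crank '[0,-0.4,0,0,0,0,0,0,-0.8,0,0,0,0,0,0,-1.1,0,0,0,0,0,0,-1.4,0,0,0,0,0,0,-1.7,0,0,0,0,0]'|sed -n '2p;4p'; python3 -c "
from h import *
plan((.5350,-.0618,.015),-11.6,(0,))"
```

```text
eef_pos: [0.5502, 0.0123, 0.0156]
contact_force: [0.1, 4.7, 3.6]
eef_pos: [0.5411, -0.0307, 0.0156]
contact_force: [0.1, 6.1, 3.6]
eef_pos: [0.5377, -0.0468, 0.0155]
contact_force: [-0.0, 4.4, 2.8]
t 46.5 shift [-1.53  0.04  0.05] turn [-0.  -0.  -0.1] F [-0.   4.4  2.8] w 0.004 g 1.8 q [-0.17  0.57  1.8   0.    0.76  0.03] p [537.7 -46.8  15.5]
```

```bash
for i in 1 2 3; do python3 -m crank '[0,-0.15,0,0,0,0,0,0,-0.3,0,0,0,0,0,0,-0.4,0,0,0,0,0]'|sed -n '2p;4p';done
```

```text
eef_pos: [0.5369, -0.0507, 0.0155]
contact_force: [-1.7, 5.1, 3.7]
eef_pos: [0.5362, -0.0539, 0.0155]
contact_force: [0.4, 15.1, 3.3]
eef_pos: [0.5362, -0.0544, 0.0156]
contact_force: [6.9, 41.0, 4.0]
```

The hard stop was reached, past the latch. Backing off.

```bash
python3 -m crank '[0,0.2,0,0,0,0,0,0,0.5,0,0,0,0,0,0,1,0,0,0,0,0,0,2,0,0,0,0,0,0,4,0,0,0,0,0]'|sed -n '2p;4p'; python3 -m crank '[0,3,0,-3,0,0,0,0,3,0,-8,0,0,0,0,3,0,-12,0,0,0,0,3,0,-16,0,0,0,0,3,0,-16,0,0,0]'|sed -n '2p;4p'; python3 -m crank '[0,12,-20,0,0,0,0,0,12,-20,0,0,0,0,0,12,-20,0,0,0,0,0,12,-20,0,0,0,0,0,12,-20,0,0,0,0]'|sed -n '2p;4p'
python3 - <<'E'
from h import *
im=eyes.camera("top");s=eyes.camera("scene")
a=cv2.resize(im[205:305,340:500],None,fx=3,fy=3,interpolation=cv2.INTER_CUBIC)
b=cv2.resize(s[240:340,340:480],None,fx=3,fy=3,interpolation=cv2.INTER_CUBIC)
o=np.zeros((600,480,3),np.uint8);o[:300]=a;o[300:,:420]=b;cv2.imwrite("pics/o.png",o)
E
```

```text
eef_pos: [0.544, -0.0196, 0.0156]
contact_force: [0.6, 0.8, -0.6]
eef_pos: [0.5527, 0.0101, 0.1809]
contact_force: [-0.3, -0.5, -0.5]
eef_pos: [0.376, 0.1694, 0.1749]
contact_force: [-0.9, 1.2, 0.6]
```

View pics/o.png

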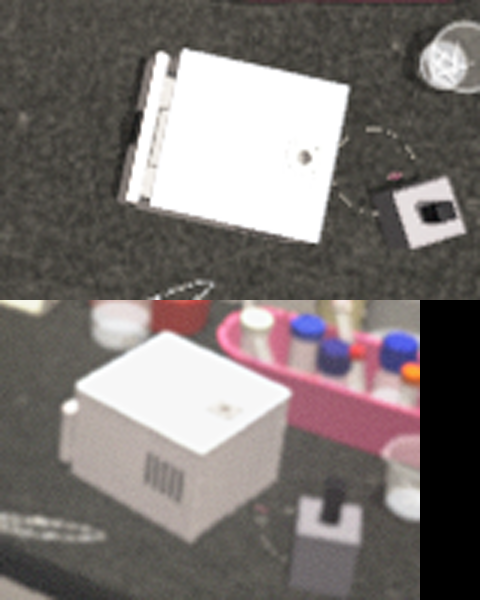

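The drawer is shut as at the start, and the pin is upright in its stand with its handle top at scene (451,300), unchanged. Handing in.

```bash
python3 -m crank '[0,0,0,0,0,0,0,0,0,0,0,0,0,0,0,0,0,0,0,0,0,0,0,0,0,0,0,0]'|sed -n '1,2p'; python3 -c "
from h import *
print(order.job_done())"
```

```text
time_s: 49.35
eef_pos: [0.3789, 0.1677, 0.1754]
the job is handed in; nothing more can be done
None
```

I handed the job in at 49 s: the pin is back upright in its stand, the three white cases went into the drawer in one column inside the outline, and the drawer is shut and stayed shut after the push. The drawer push peaked at 41 N at the hard stop, just over the 40 N body limit, though only the fingertips were touching; no verdict came back.

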